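# Fetch the brass balance weight out of its deep pocket with the sprung tongs

## Task

Get the brass balance weight ready for weighing: take the loose clear lid with the orange tab off the wooden weight case and lay it flat, tab up, on the middle of the cork mat. Take the sprung tongs from their stand, reach down into the pocket that holds the brass weight, squeeze the tongs shut on it, and set it down (do not drop it) on the scale's steel pan; never touch it with the fingers. Then put the tongs back upright in the slot of their stand, leaving the two dark steel weights in the case and the other things on the bench alone.

Things in the scene. Friction and masses are not known exactly. Their poses are not given: they have to be found in the camera images.
- kit: Wooden weight case, fixed, 140 (its x) x 50 (its y) x 70 mm high, walls 5 mm; origin centre of its underside, z up. Three open square pockets in a row along its x, each 40 x 40 mm inside and 65 mm deep (floor 5 mm above the bench), centres at x = -45, 0 and +45 mm. Each holds one weight; any may hold the brass one.
- lid: Loose clear lid of the case, about 70 g: plate 147 (x) x 57 (y) x 4 mm resting on the case's rim, with a 2 mm skirt reaching 6 mm down around the outside of the rim (1.5 mm play). Origin at the centre of the plate's underside (70 mm above the bench when closed, 6 mm above what its skirt rests on when laid down), axes along the case's at the start.
- lid_tab (a point): Middle of the lid's orange grip tab, an upright block 24 (lid x) x 12 (lid y) x 28 mm high (from 4 to 32 mm above the lid's origin), at lid x = -58 mm, i.e. at the end nearest the robot. Pinch it across its 12 mm (lid y).
- mat: Cork mat for the lid, fixed flat on the bench, 180 (x) x 100 (y) x 3 mm; origin centre of its underside. It lies to the left or the right.
- brass: The brass balance weight: a solid upright cylinder, diameter 14 mm, 20 mm high, about 25 g; origin centre of its underside. It stands in one of the case's pockets, within 3 mm of the pocket's middle in x and y.
- steel_a: A dark steel weight of the same size, in another pocket; leave it there.
- steel_b: A dark steel weight of the same size, in another pocket; leave it there.
- tongs: Sprung tongs, 146 mm long, 80 g, standing tips down in the stand: two crossed steel arms on a rivet 78 mm above the tips, red handles above it. Origin midway between the tips at tip level, z up along the tool, y the line along which handles and tips close. The tips are black pads 9 mm wide (x), 4 mm thick, 14 mm high, at rest 26 mm apart inside and 34 mm over their outsides.
- tongs_grip (a point): Where to grip, closing along tongs y: point on the axis between the two red finger rolls (14 mm diameter, 30 mm long along x), 128 mm above the tips, 18 mm below the handles' top. At rest the rolls measure 42 mm over their outsides. The spring needs 6 N to start, 8 N at the weight and opens the tongs again; rolls held at 39 to 40 mm carry the tongs open.
- jaw_a (a joint): How far the tongs are squeezed (rad, each arm): 0 at rest, rolls 42 mm, tips 26 mm apart; 0.02, rolls 40, tips 23 mm; 0.085, rolls 33.5, tips 14 mm (gripping the weight); 0.15, rolls 27 mm, fully shut.
- stand: Dark wooden block, fixed, 70 (x) x 62 (y) x 50 mm high, origin centre of its underside. In the middle of its top a slot 13 (x) x 38 (y) mm, 45 mm deep, in which the tongs stand upright, tongs y along stand y.
- slot (a point): Centre of the floor of the stand's slot, 5 mm above the bench, where the tongs' origin is when they stand in it.
- scale: White bench scale, fixed, 160 (x) x 120 (y) x 26 mm high; origin centre of its underside. It lies to the left or the right, opposite the cork mat.
- pan (a point): Centre of the floor of the scale's round steel pan, 29 mm above the bench; the floor's radius is 42 mm, and a rim rises 9 mm above it.
- caddy: Fixed wooden block with three thread spools, 70 x 62 mm, 67 mm high; origin centre of its underside. Bystander, at the far left or right, opposite the stand.
- spool_red: Loose red thread spool, 30 mm diameter, 53 mm high, origin centre of its underside. Bystander.
- spool_blue: Loose blue thread spool, 30 mm diameter, 53 mm high, origin centre of its underside. Bystander.
- tape: Loose roll of masking tape lying flat, 104 mm diameter, 24 mm high, origin centre of its underside. Bystander.
- marker: Loose black marker with a white cap, 131 mm long (x), 14 mm thick, lying down; origin at its underside. Bystander.
- driver: Loose screwdriver, 160 mm, lying beyond the case. Bystander.
Things that resemble listed ones, but are neither listed nor needed, are in the scene too. What is shaped like the lid but blue or turquoise is not meant.

How it is judged (in metres and radians):
On the way, in this order (a step that is already met when the one before it is completed fails the run):
1. the lid lies on the cork mat (horizontal distance between lid and mat below 0.04 m and height (world z) of lid below 0.016 m and angle between lid's own z axis and vertical below 0.1 rad and contact force between lid and the fingers below 0.05 N), for 0.2 s.
2. the brass weight is held in the tongs, clear of the case (height (world z) of brass above 0.072 m and contact force between brass and tongs above 0.3 N), for 0.1 s.
3. the brass weight rests on the pan, let go by the tongs (horizontal distance between brass and pan below 0.042 m and height (world z) of brass below 0.05 m and contact force between brass and tongs below 0.05 N and contact force between brass and scale above 0.05 N), for 0.2 s.
At the end, for the whole second after the job is handed in: Brass weight at rest on the pan; lid flat, tab up, its centre within 40 mm of the mat's; tongs at rest in the slot of their stand, tips within 12 mm of the slot floor's centre, under 0.2 rad off upright; both steel weights in the case (horizontal distance between brass and pan below 0.042 m and height (world z) of brass between 0.024 and 0.05 m and linear speed of each of brass, tongs below 0.02 m/s and horizontal distance between lid and mat below 0.04 m and height (world z) of lid below 0.016 m and angle between lid's own z axis and vertical below 0.1 rad and distance between tongs and slot below 0.012 m and angle between tongs's own z axis and vertical below 0.2 rad and horizontal distance between each of steel_a, steel_b and kit below 0.075 m and height (world z) of each of steel_a, steel_b below 0.03 m); the robot touches nothing.
It fails at once if the fingers touch the brass weight (contact force between brass and the fingers above 0.3 N).
It fails at once if the brass weight is dropped more than about 3 cm (linear speed of brass above 0.8 m/s and contact force between brass and tongs below 0.01 N).
It fails at once if a steel weight is taken out of the case (height (world z) of any of steel_a, steel_b above 0.065 m).
It fails at once if a bystander is pushed more than 25 mm (distance of any of spool_red, spool_blue, tape, marker, driver from where it was at the start of the episode above 0.025 m).
It also fails if it takes over 61 s, if anything falls off the work surface, if the arm or the gripper's body presses on something with over 40 N, if the wrist force passes 120 N, or if a joint passes its speed limit or range.

## Robot

A 6-joint arm with a two-finger parallel gripper is mounted at the origin on the work surface. World frame = base frame: x ahead of the robot, y to its left, z up, the work surface at z = 0. Lengths are in m, angles in degrees, forces in N, time in s.
With the tool pointing down it reaches from about 0.3 to 0.875 m from the base axis. Payload 6.4 kg.
Tool frame: the origin (TCP) lies midway between the tips of the shut fingers; the grasp point (between the pads) lies 19 mm behind it; z points along the fingers, y is the direction in which the jaws open and shut (so a half turn about z gives the same grasp; the last joint's range is limited). The gripper opens to 85 mm and grips with 20 to 120 N. Pads are 22 mm wide; open, the fingers measure 114 mm over their backs; the gripper's body (76 mm by 85 mm) begins 54 mm behind the grasp point. The pads swing forward as they close: fully open they stand 13 mm farther back than shut.
Start: joints at [57.107, 10.359, 92.074, -0, 77.567, -11.82], TCP at [0.207, 0.537, 0.231] pointing down, gripper open.
Joint ranges: [-171.53, 171.53], [-51.25, 118.39], [17.06, 147.69], [-65.23, 245.23], [0, 150.52], [-178.68, 178.68]. Speed limits (degrees/s): [147.25, 147.25, 172.46, 180, 180, 180].

## Interface

Orientations are given as [roll, pitch, yaw] about the fixed x, y, z axes, in that order (R = Rz(yaw) Ry(pitch) Rx(roll)).
In Python, from rig import r, eyes gives the robot as it stands. The module is installed in compiled form; this text tells all that it offers.
- The arm moves only by the tool play_rows, never from a script. Its argument "rows" is a list of rows, each an object of numbers: "tx", "ty", "tz": the shift along the world's x, y, z in units of 40 mm (1.0 is 40 mm); "ax", "ay", "az": the turn, a rotation vector about the world's x, y, z in units of 6 degrees (1.0 is 6 degrees). A call has 1 to 12 rows; each row is the pose to reach, as a shift and turn from the pose measured when the call began; what a row does not reach only later rows make up. A row lasts 1/12 s, in which the tool goes at most 41.7 mm and 7.16 degrees, less where a joint would pass 70% of its speed; a pose out of reach is approached as far as the arm can. A call with a gripper value outside its range is refused whole. "gripper" is the finger opening in mm, from 0 to 85.4, set as the call begins (left out, the last holds). The fingers move at their own pace and stop on an object; "force" is the grip in N (left out, the last holds). Time passes only in rows, so rows that repeat a pose let the fingers close. It gives the time, the measured TCP pose, the force and the opening at its end, in the units of the state.
- r.get_obs(): the state, without advancing time (a new reading comes with each control period).
- eyes.camera(name): name is "scene" or "top"; returns a dict with "image" (400x640x3 uint8, red, green, blue), "intrinsics" (3x3 intrinsics, pixels), "k1" (the pictures are not rectified: a ray, as slopes to the right and down, at radius r is drawn at 1 + k1 r^2 times it, then the intrinsics apply), "pose" (4x4, takes a point from camera to world coordinates). Camera axes: x right, y down, z forward; pixel columns grow to the right and rows downward; lengths in m; the calibration is good to about 2 mm. A picture is of the moment at which its call begins. There is no depth.
- r.hand_in(): hands the job in, once; it reports no verdict.
The state is a dict: "time_s": time; "joints": joint angles; "joint_velocities": joint speeds; "joint_torque": joint torques, N m; "tool_pos": TCP position; "eef_rot": TCP orientation; "wrist_force": force on the tool from outside, world axes, zero at the start; "ft_torque": the same for the moment, N m; "opening": finger opening in m.
Only numpy, scipy, OpenCV 4.12 (cv2) and the standard library are available. Lean on these libraries where they do the work, as an engineer would, in place of code of your own. Each camera call takes 0.05 s, during which the arm holds its last target.

## Working session

There is one attempt and no reset: what is moved stays moved. The work goes in short steps, Python scripts to look and compute and a tool call to move; the robot and the scene stay as the last step left them, time stands still between calls to the robot, and variables do not carry over. Pictures are saved under pics/ and viewed, and the job is handed in when it is done.

Besides the shell and the picture viewer there is one more tool, called after ">>>" as name([rows], argument=value, ...), one row to a line, values as JSON. play_rows: Moves the arm, as the interface text tells. Its arguments: {"type":"object","properties":{"rows":{"type":"array","items":{"type":"object","properties":{"tx":{"type":"number"},"ty":{"type":"number"},"tz":{"type":"number"},"ax":{"type":"number"},"ay":{"type":"number"},"az":{"type":"number"}}}},"gripper":{"type":"number"},"force":{"type":"number"}},"required":["rows"]}

```bash
mkdir -p pics
python3 - <<'E'
from rig import r, eyes
import cv2,numpy as np
for n in ("scene","top"):
    c=eyes.camera(n); cv2.imwrite(f"pics/{n}0.png",cv2.cvtColor(c["image"],cv2.COLOR_RGB2BGR))
    print(n,c["intrinsics"].tolist(),c["k1"],np.round(c["pose"],4).tolist())
print(r.get_obs())
E
```

```text
scene [[519.7453839100194, 0.0, 324.5763918994356], [0.0, 519.7453839100194, 199.3111102899173], [0.0, 0.0, 1.0]] 0.025135001487220747 [[0.8641, 0.3459, -0.3656, 1.0329], [0.5029, -0.6226, 0.5995, -0.8722], [-0.0202, -0.7019, -0.712, 1.112], [0.0, 0.0, 0.0, 1.0]]
top [[431.5684563114939, 0.0, 320.5133735772195], [0.0, 431.5684563114939, 194.54661137983754], [0.0, 0.0, 1.0]] 0.039942546369520986 [[-0.0199, -0.9933, 0.1139, 0.3272], [-0.9998, 0.0189, -0.0096, -0.0052], [0.0073, -0.1141, -0.9934, 1.5674], [0.0, 0.0, 0.0, 1.0]]
{'time_s': 0.1, 'joints': array([ 5.71069970e+01,  1.03960795e+01,  9.21263941e+01,  7.47172607e-05,
        7.75681053e+01, -1.18198993e+01]), 'joint_velocities': array([ 0.04699335, -0.14018501, -0.1982679 , -0.01890231, -0.05885625,
        0.03674387]), 'joint_torque': array([-5.50282803e-04, -4.45876765e+01, -3.52238846e+01, -4.32856596e-04,
        3.94234565e-03, -3.81568850e-05]), 'tool_pos': array([0.20644967, 0.536123  , 0.23048559]), 'eef_rot': array([-1.79911357e+02, -1.86251938e-02,  1.58926866e+02]), 'wrist_force': array([-0.06948501,  0.33449   , -0.26361639]), 'ft_torque': array([ 0.00825885, -0.00332374,  0.02702769]), 'opening': 0.08513529219886905}
```

View pics/scene0.png

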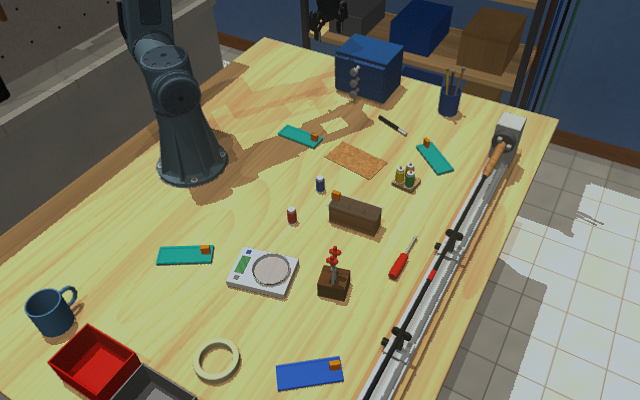

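View pics/top0.png

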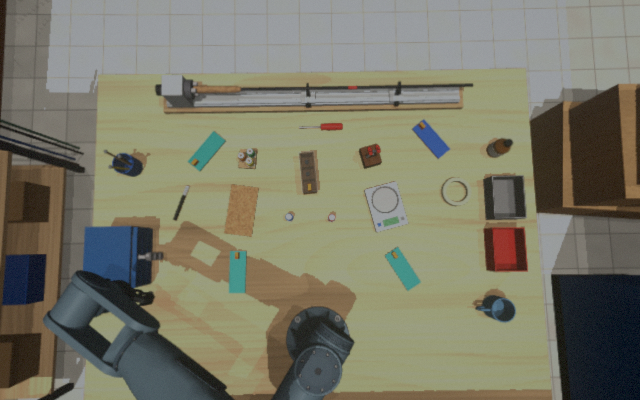

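The scene view shows the case at (355,213) with its orange tab at (336,195), the mat at (355,160), the scale at (263,270) and the stand with tongs at (334,283). In the top view they are at (308,173), (241,210), (386,206) and (371,156).

```bash
cat > h.py <<'E'
import numpy as np,cv2
def cam(n):
    from rig import eyes
    return eyes.camera(n)
def rays(c,uv):
    K=c["intrinsics"];uv=np.atleast_2d(np.asarray(uv,float))
    d=(uv-[K[0,2],K[1,2]])/K[0,0]
    s=d.copy()
    for _ in range(20): s=d/(1+c["k1"]*(s**2).sum(1,keepdims=True))
    v=np.c_[s,np.ones(len(s))]@c["pose"][:3,:3].T
    return c["pose"][:3,3],v/np.linalg.norm(v,axis=1,keepdims=True)
def plane(c,uv,z):
    o,v=rays(c,uv); return o+v*((z-o[2])/v[:,2])[:,None]
def proj(c,P):
    P=np.atleast_2d(P);q=(P-c["pose"][:3,3])@c["pose"][:3,:3]
    s=q[:,:2]/q[:,2:];s=s*(1+c["k1"]*(s**2).sum(1,keepdims=True))
    K=c["intrinsics"];return s*K[0,0]+[K[0,2],K[1,2]]
def tri(c1,u1,c2,u2):
    o1,a=rays(c1,u1);o2,b=rays(c2,u2);a=a[0];b=b[0]
    t=np.linalg.lstsq(np.c_[a,-b],o2-o1,rcond=None)[0]
    p,q=o1+a*t[0],o2+b*t[1];return (p+q)/2,np.linalg.norm(p-q)
def crop(c,x0,y0,x1,y1,k,name):
    im=cv2.cvtColor(c["image"],cv2.COLOR_RGB2BGR)[y0:y1,x0:x1]
    cv2.imwrite(name,cv2.resize(im,None,fx=k,fy=k,interpolation=cv2.INTER_NEAREST))
E
python3 - <<'E'
from h import *
t=cam("top");s=cam("scene")
import pickle;pickle.dump((t,s),open("c0.pkl","wb"))
crop(t,215,100,425,245,3,"pics/t1.png")
crop(s,215,135,425,305,3,"pics/s1.png")
print(plane(t,[[308,173],[241,210],[371,156],[386,206],[445,192]],0.03),plane(s,[[355,213],[355,160],[334,283],[263,270]],0.03))
E
```

```text
[[ 0.58251938  0.02355627  0.03      ]
 [ 0.45348922  0.26423792  0.03      ]
 [ 0.64054671 -0.20567655  0.03      ]
 [ 0.45781321 -0.25329441  0.03      ]
 [ 0.50417597 -0.46628141  0.03      ]] [[ 0.58043283  0.03374457  0.03      ]
 [ 0.4735562   0.2360144   0.03      ]
 [ 0.64702751 -0.20555685  0.03      ]
 [ 0.46711199 -0.26006569  0.03      ]]
```

View pics/t1.png

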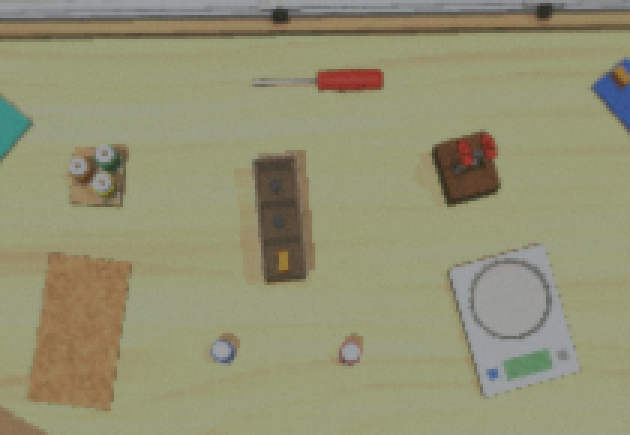

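View pics/s1.png

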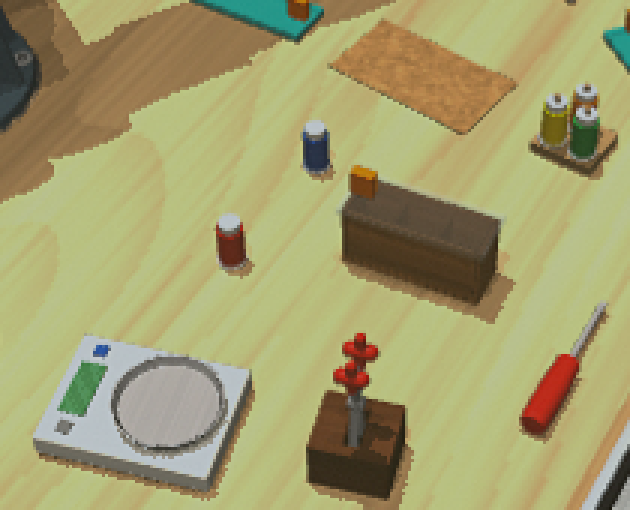

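```bash
cat > m.py <<'E'
from h import *
import pickle
def blobs(c,lo,hi,box,amin=8):
    x0,y0,x1,y1=box
    h=cv2.cvtColor(c["image"],cv2.COLOR_RGB2HSV)[y0:y1,x0:x1]
    m=cv2.inRange(h,lo,hi)
    n,l,st,ce=cv2.connectedComponentsWithStats(m)
    return [(st[i,4],ce[i]+[x0,y0],st[i,:4]+[x0,y0,0,0],(l==i)) for i in range(1,n) if st[i,4]>=amin]
E
python3 - <<'E'
from m import *
t,s=pickle.load(open("c0.pkl","rb"))
for n,c,pts in (("t",t,dict(tab=(309,187),case=(313,158),case2=(307,160),wall=(306,180),table=(330,170),mat=(241,210),stand=(367,163),roll=(370,152),scale=(372,200),pan=(385,200))),("s",s,dict(tab=(337,196),lid=(375,209),front=(355,225),mat=(355,160),stand=(333,292),standtop=(325,275),roll=(334,252),roll2=(332,260)))):
    h=cv2.cvtColor(c["image"],cv2.COLOR_RGB2HSV)
    print(n,{k:h[v[1],v[0]].tolist() for k,v in pts.items()})
E
```

```text
t {'tab': [21, 165, 151], 'case': [17, 89, 100], 'case2': [19, 29, 71], 'wall': [20, 80, 73], 'table': [31, 64, 156], 'mat': [16, 127, 150], 'stand': [12, 136, 90], 'roll': [3, 173, 146], 'scale': [18, 12, 109], 'pan': [30, 5, 154]}
s {'tab': [13, 202, 110], 'lid': [16, 94, 95], 'front': [17, 143, 68], 'mat': [16, 150, 167], 'stand': [20, 127, 52], 'standtop': [13, 154, 104], 'roll': [4, 216, 158], 'roll2': [7, 192, 93]}
```

Run:
```python
from m import *
t,s=pickle.load(open("c0.pkl","rb"))
def z(c,x0,y0,x1,y1,k):
    im=cv2.cvtColor(c["image"],cv2.COLOR_RGB2BGR)[y0:y1,x0:x1]
    return cv2.resize(im,None,fx=k,fy=k,interpolation=cv2.INTER_CUBIC)
a=z(t,294,146,326,200,8);b=z(t,354,138,392,176,8)
H=max(a.shape[0],b.shape[0]);A=np.zeros((H,a.shape[1]+b.shape[1]+10,3),np.uint8);A[:a.shape[0],:a.shape[1]]=a;A[:b.shape[0],a.shape[1]+10:]=b
cv2.imwrite("pics/tz.png",A)
a=z(s,325,185,390,237,6);b=z(s,312,240,354,304,6)
H=max(a.shape[0],b.shape[0]);A=np.zeros((H,a.shape[1]+b.shape[1]+10,3),np.uint8);A[:a.shape[0],:a.shape[1]]=a;A[:b.shape[0],a.shape[1]+10:]=b
cv2.imwrite("pics/sz.png",A)
```

```text
(no output)
```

View pics/tz.png

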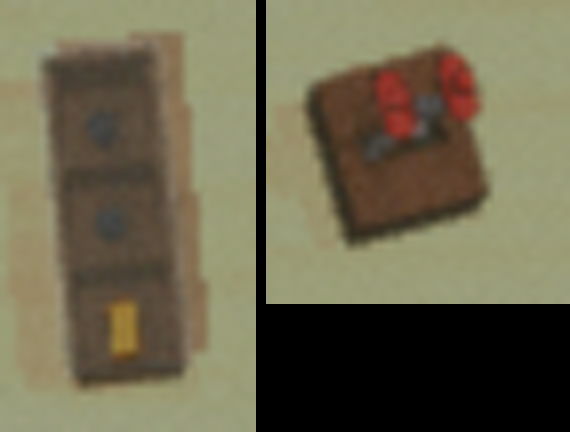

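View pics/sz.png

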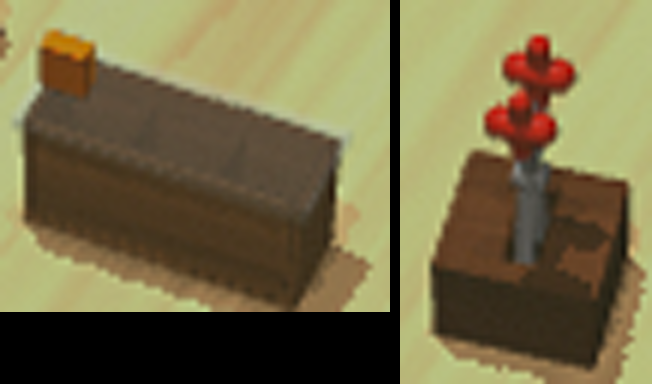

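```bash
cat > meas.py <<'E'
from m import *
def yaw2(p,q): d=q-p;return np.degrees(np.arctan2(d[1],d[0]))
def edges(c,box,thr,n=8,ch='v'):
    x0,y0,x1,y1=box
    h=cv2.cvtColor(c["image"],cv2.COLOR_RGB2HSV)
    g=h[...,2][y0:y1,x0:x1]
    g=cv2.resize(g,None,fx=n,fy=n,interpolation=cv2.INTER_CUBIC)
    m=(g<thr).astype(np.uint8)
    k=cv2.findContours(m,cv2.RETR_EXTERNAL,cv2.CHAIN_APPROX_NONE)[0]
    k=max(k,key=cv2.contourArea)[:,0,:].astype(float)
    return (k+0.5)/n-0.5+[x0,y0]
E
python3 - <<'E'
from meas import *
t,s=pickle.load(open("c0.pkl","rb"))
for a,ce,bx,_ in blobs(t,(17,130,110),(26,255,255),(300,175,320,195)): print("tab top",a,ce,bx,plane(t,ce,.102))
for a,ce,bx,_ in blobs(s,(8,170,80),(20,255,255),(325,185,350,205)): print("tab sc",a,ce,bx)
for thr in (105,115):
  k=edges(t,(294,146,326,200),thr)
  P=plane(t,k,.07)[:,:2]
  r=cv2.minAreaRect(P.astype(np.float32)*1000);print("case",thr,r)
  for thr2 in (120,):
    k=edges(t,(354,138,392,176),thr-5)
    print("stand",cv2.minAreaRect((plane(t,k,.05)[:,:2]*1000).astype(np.float32)))
for c,n,b in((t,'t',(354,138,392,176)),(s,'s',(312,240,354,304))):
  for lo,hi in (((0,150,60),(9,255,255)),((172,150,60),(180,255,255))):
    for a,ce,bx,_ in blobs(c,lo,hi,b): print(n,"red",a,ce,bx,plane(c,ce,.133))
m=blobs(t,(8,95,110),(22,190,220),(215,175,265,245),200)
for a,ce,bx,msk in m:
    print("mat",a,ce,plane(t,ce,.003)); 
    ys,xs=np.nonzero(msk); print(cv2.minAreaRect((plane(t,np.c_[xs+215,ys+175],.003)[:,:2]*1000).astype(np.float32)))
for a,ce,bx,msk in blobs(s,(8,115,110),(18,190,220),(320,138,392,184),200): print("mat s",a,ce,plane(s,ce,.003))
E
```

```text
tab top 18 [309.  186.5] [308 184   3   6] [[0.52371101 0.0195655  0.102     ]]
tab sc 78 [335.84615385 195.03846154] [332 190   9  11]
case 105 ((577.7640380859375, 23.115150451660156), (147.82156372070312, 48.74864959716797), 4.5795111656188965)
stand ((636.2554931640625, -198.31216430664062), (75.09667205810547, 67.68657684326172), 14.791714668273926)
case 115 ((577.9312744140625, 22.852550506591797), (149.3899688720703, 51.52925491333008), 4.524307727813721)
stand ((636.3667602539062, -198.4584503173828), (76.32398986816406, 69.07537841796875), 14.698281288146973)
t red 28 [377.39285714 148.53571429] [375 145   5   8] [[ 0.64481698 -0.21471568  0.133     ]]
t red 31 [369.48387097 150.38709677] [367 147   5   9] [[ 0.63895559 -0.18774002  0.133     ]]
s red 149 [333.28187919 255.65100671] [326 246  15  20] [[ 0.64336122 -0.20100731  0.133     ]]
mat 1361 [241.1814842  210.08817046] [[0.4553733 0.2683145 0.003    ]]
((456.24346923828125, 268.1418151855469), (100.18367004394531, 179.74131774902344), 81.68415832519531)
mat s 1104 [356.17572464 159.85960145] [[0.46260207 0.26610835 0.003     ]]
```

Run:
```python
from meas import *
t,s=pickle.load(open("c0.pkl","rb"))
def R(a): a=np.radians(a);return np.array([[np.cos(a),-np.sin(a)],[np.sin(a),np.cos(a)]])
def box(c,a,w,d,z): return np.c_[np.array(c)+np.array([[-w,-d],[w,-d],[w,d],[-w,d]])/2@R(a).T,[z]*4]
def draw(img,c,P,k,off,col):
    q=((proj(c,P)+.5-off)*k*16).astype(np.int32); cv2.polylines(img,[q],True,col,1,cv2.LINE_AA,4)
cs=np.array([.5815,.0235]);st=np.array([.640,-.2008]);mt=np.array([.457,.267])
out=[]
for c,offs in((t,[(294,146,326,200),(350,134,392,176)]),(s,[(325,185,390,237),(312,240,354,304)])):
  ims=[]
  for x0,y0,x1,y1 in offs:
    k=7;im=cv2.resize(cv2.cvtColor(c["image"],cv2.COLOR_RGB2BGR)[y0:y1,x0:x1],None,fx=k,fy=k,interpolation=cv2.INTER_CUBIC)
    o=np.array([x0,y0])
    draw(im,c,box(cs,4.5,.14,.05,.07),k,o,(0,255,0));draw(im,c,box(cs,4.5,.14,.05,0),k,o,(255,255,0))
    tb=cs+R(4.5)@[-.058,0];draw(im,c,box(tb,4.5,.024,.012,.102),k,o,(255,0,255))
    draw(im,c,box(st,14,.07,.062,.05),k,o,(0,255,0));draw(im,c,box(st,14,.07,.062,0),k,o,(255,255,0))
    draw(im,c,box(st,14,.013,.038,.05),k,o,(0,255,255));draw(im,c,box(st,14,.03,.042,.133),k,o,(255,0,255))
    draw(im,c,box(st,14,.03,.014,.133),k,o,(255,0,255))
    ims.append(im)
  H=max(i.shape[0] for i in ims); out.append(np.hstack([np.pad(i,((0,H-i.shape[0]),(0,6),(0,0))) for i in ims]))
cv2.imwrite("pics/o1.png",out[0]);cv2.imwrite("pics/o2.png",out[1])
```

```text
(no output)
```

View pics/o1.png

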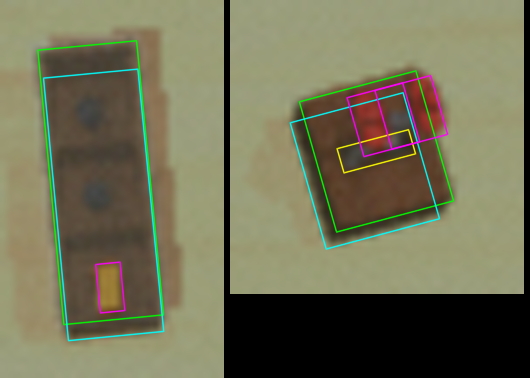

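View pics/o2.png

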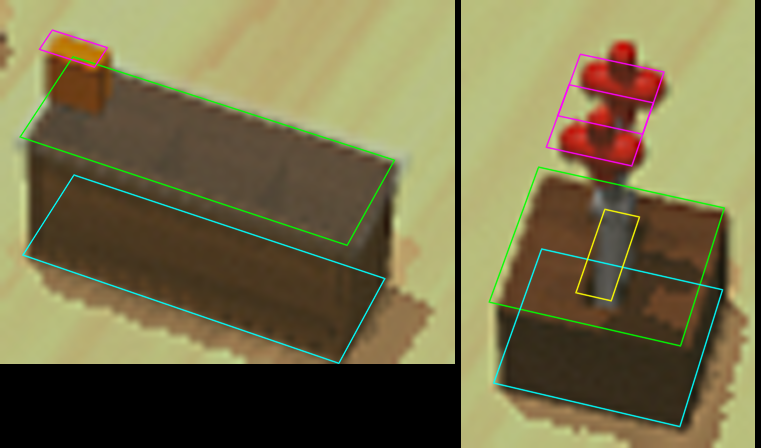

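>>> play_rows([
  {"tx": 7.95,"ty": -12.92,"tz": -1.0,"az": 4.27},
  {"tx": 7.95,"ty": -12.92,"tz": -1.0,"az": 4.27},
  {"tx": 7.95,"ty": -12.92,"tz": -1.0,"az": 4.27},
  {"tx": 7.95,"ty": -12.92,"tz": -1.0,"az": 4.27},
  {"tx": 7.95,"ty": -12.92,"tz": -1.0,"az": 4.27},
  {"tx": 7.95,"ty": -12.92,"tz": -1.0,"az": 4.27},
  {"tx": 7.95,"ty": -12.92,"tz": -1.0,"az": 4.27},
  {"tx": 7.95,"ty": -12.92,"tz": -1.0,"az": 4.27},
  {"tx": 7.95,"ty": -12.92,"tz": -1.0,"az": 4.27},
  {"tx": 7.95,"ty": -12.92,"tz": -1.0,"az": 4.27},
  {"tx": 7.95,"ty": -12.92,"tz": -1.0,"az": 4.27},
  {"tx": 7.95,"ty": -12.92,"tz": -1.0,"az": 4.27},
], gripper=85, force=40)

```text
invalid input
```

>>> play_rows([
  {"tx": 7.95,"ty": -12.92,"tz": -1.0,"az": 4.27},
  {"tx": 7.95,"ty": -12.92,"tz": -1.0,"az": 4.27},
  {"tx": 7.95,"ty": -12.92,"tz": -1.0,"az": 4.27},
  {"tx": 7.95,"ty": -12.92,"tz": -1.0,"az": 4.27},
  {"tx": 7.95,"ty": -12.92,"tz": -1.0,"az": 4.27},
  {"tx": 7.95,"ty": -12.92,"tz": -1.0,"az": 4.27},
  {"tx": 7.95,"ty": -12.92,"tz": -1.0,"az": 4.27},
  {"tx": 7.95,"ty": -12.92,"tz": -1.0,"az": 4.27},
])

```text
invalid input
```

>>> play_rows([
  {"tx": 0.5,"ty": -0.8,"tz": 0,"ax": 0,"ay": 0,"az": 0.3},
  {"tx": 1.0,"ty": -1.6,"tz": 0,"ax": 0,"ay": 0,"az": 0.6},
])

```text
time_s: 0.37
tool_pos: [0.2459, 0.4722, 0.2301]
eef_rot: [-179.9, -0.0, 162.8]
wrist_force: [0.3, 0.4, 0.1]
opening: 0.0851
```

>>> play_rows([
  {"tx": 0.5,"ty": -0.8,"tz": 0,"ax": 0,"ay": 0,"az": 0.3},
  {"tx": 1.0,"ty": -1.6,"tz": 0,"ax": 0,"ay": 0,"az": 0.6},
  {"tx": 1.5,"ty": -2.4,"tz": 0,"ax": 0,"ay": 0,"az": 0.9},
  {"tx": 2.0,"ty": -3.2,"tz": 0,"ax": 0,"ay": 0,"az": 1.2},
  {"tx": 2.5,"ty": -4.0,"tz": -0.2,"ax": 0,"ay": 0,"az": 1.5},
  {"tx": 3.0,"ty": -4.8,"tz": -0.4,"ax": 0,"ay": 0,"az": 1.8},
  {"tx": 3.5,"ty": -5.6,"tz": -0.6,"ax": 0,"ay": 0,"az": 2.1},
  {"tx": 4.0,"ty": -6.4,"tz": -0.8,"ax": 0,"ay": 0,"az": 2.4},
  {"tx": 4.5,"ty": -7.2,"tz": -1.0,"ax": 0,"ay": 0,"az": 2.7},
  {"tx": 5.0,"ty": -8.0,"tz": -1.0,"ax": 0,"ay": 0,"az": 3.0},
  {"tx": 5.5,"ty": -8.8,"tz": -1.0,"ax": 0,"ay": 0,"az": 3.3},
  {"tx": 5.8,"ty": -9.4,"tz": -1.0,"ax": 0,"ay": 0,"az": 3.6},
])

```text
time_s: 1.37
tool_pos: [0.4793, 0.0935, 0.1901]
eef_rot: [-179.9, -0.0, -175.6]
wrist_force: [0.2, 0.7, 0.6]
opening: 0.0852
```

>>> play_rows([
  {"tx": 0.5,"ty": -0.8,"tz": -0.4,"ax": 0,"ay": 0,"az": 0},
  {"tx": 1.0,"ty": -1.6,"tz": -0.8,"ax": 0,"ay": 0,"az": 0},
  {"tx": 1.13,"ty": -1.85,"tz": -1.2,"ax": 0,"ay": 0,"az": 0},
  {"tx": 1.13,"ty": -1.85,"tz": -1.6,"ax": 0,"ay": 0,"az": 0},
  {"tx": 1.13,"ty": -1.85,"tz": -2.0,"ax": 0,"ay": 0,"az": 0},
  {"tx": 1.13,"ty": -1.85,"tz": -2.4,"ax": 0,"ay": 0,"az": 0},
  {"tx": 1.13,"ty": -1.85,"tz": -2.7,"ax": 0,"ay": 0,"az": 0},
  {"tx": 1.13,"ty": -1.85,"tz": -2.75,"ax": 0,"ay": 0,"az": 0},
])

```text
time_s: 2.03
tool_pos: [0.5227, 0.0197, 0.0777]
eef_rot: [-179.9, -0.2, -175.6]
wrist_force: [-0.5, 0.5, -0.2]
opening: 0.0855
```

Run:
```python
from m import *
s=cam("scene");t=cam("top")
crop(s,290,120,420,240,5,"pics/s3.png")
```

```text
(no output)
```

View pics/s3.png

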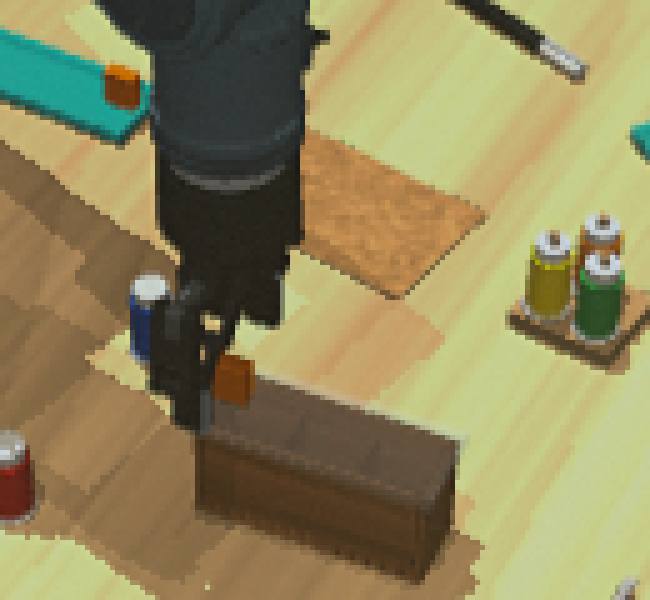

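The picture shows the tab at crop (235,380), between the near fingertip at (195,425) and the far one at (265,320). I'll close on it.

>>> play_rows([
  {"tx": 0,"ty": 0,"tz": 0,"ax": 0,"ay": 0,"az": 0},
  {"tx": 0,"ty": 0,"tz": 0,"ax": 0,"ay": 0,"az": 0},
  {"tx": 0,"ty": 0,"tz": 0,"ax": 0,"ay": 0,"az": 0},
  {"tx": 0,"ty": 0,"tz": 0,"ax": 0,"ay": 0,"az": 0},
  {"tx": 0,"ty": 0,"tz": 0,"ax": 0,"ay": 0,"az": 0},
  {"tx": 0,"ty": 0,"tz": 0,"ax": 0,"ay": 0,"az": 0},
  {"tx": 0,"ty": 0,"tz": 0,"ax": 0,"ay": 0,"az": 0},
  {"tx": 0,"ty": 0,"tz": 0,"ax": 0,"ay": 0,"az": 0},
], gripper=5, force=60)

```text
time_s: 2.8
tool_pos: [0.5244, 0.0195, 0.0801]
eef_rot: [-179.9, -0.0, -175.6]
wrist_force: [-1.3, 0.0, 3.7]
opening: 0.0109
```

>>> play_rows([
  {"tx": 0,"ty": 0,"tz": 0.2,"ax": 0,"ay": 0,"az": 0},
  {"tx": 0,"ty": 0,"tz": 0.4,"ax": 0,"ay": 0,"az": 0},
  {"tx": 0,"ty": 0,"tz": 0.7,"ax": 0,"ay": 0,"az": 0},
  {"tx": 0,"ty": 0,"tz": 1.0,"ax": 0,"ay": 0,"az": 0},
  {"tx": 0,"ty": 0,"tz": 1.4,"ax": 0,"ay": 0,"az": 0},
  {"tx": 0,"ty": 0,"tz": 1.8,"ax": 0,"ay": 0,"az": 0},
  {"tx": 0,"ty": 0,"tz": 2.1,"ax": 0,"ay": 0,"az": 0},
  {"tx": 0,"ty": 0,"tz": 2.2,"ax": 0,"ay": 0,"az": 0},
])

```text
time_s: 3.47
tool_pos: [0.526, 0.0193, 0.1714]
eef_rot: [-179.8, 0.2, -175.6]
wrist_force: [0.9, 0.1, -1.3]
opening: 0.0107
```

Run:
```python
from m import *
s=cam("scene");t=cam("top")
a=cv2.cvtColor(s["image"],cv2.COLOR_RGB2BGR)[110:240,290:420];b=cv2.cvtColor(t["image"],cv2.COLOR_RGB2BGR)[120:220,265:365]
cv2.imwrite("pics/s4.png",np.hstack([cv2.resize(a,(400,400)),cv2.resize(b,(400,400))]))
```

```text
(no output)
```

View pics/s4.png

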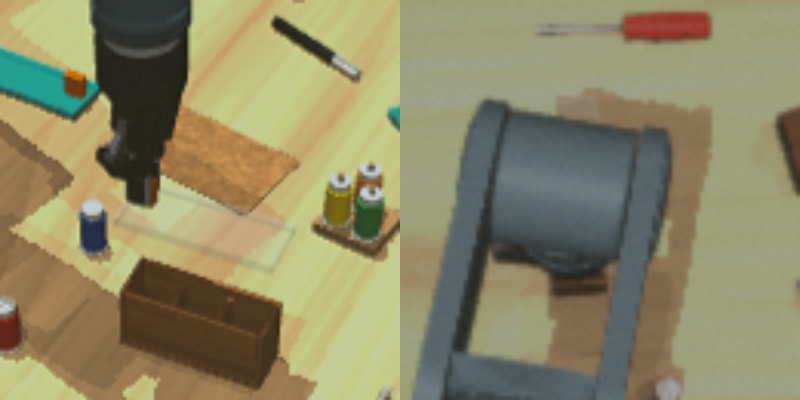

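The lid is held level at left (205,230). The open case is below it, and the arm blocks the top view. Next I'll carry the lid to the mat.

>>> play_rows([
  {"tx": -0.3,"ty": 0.6,"tz": 0,"ax": 0,"ay": 0,"az": -0.2},
  {"tx": -0.6,"ty": 1.2,"tz": 0,"ax": 0,"ay": 0,"az": -0.4},
  {"tx": -0.9,"ty": 1.8,"tz": 0,"ax": 0,"ay": 0,"az": -0.6},
  {"tx": -1.2,"ty": 2.4,"tz": 0,"ax": 0,"ay": 0,"az": -0.8},
  {"tx": -1.5,"ty": 3.0,"tz": 0,"ax": 0,"ay": 0,"az": -1.0},
  {"tx": -1.8,"ty": 3.6,"tz": 0,"ax": 0,"ay": 0,"az": -1.2},
  {"tx": -2.1,"ty": 4.2,"tz": 0,"ax": 0,"ay": 0,"az": -1.4},
  {"tx": -2.4,"ty": 4.8,"tz": 0,"ax": 0,"ay": 0,"az": -1.6},
  {"tx": -2.7,"ty": 5.4,"tz": 0,"ax": 0,"ay": 0,"az": -1.8},
  {"tx": -3.0,"ty": 6.0,"tz": -0.3,"ax": 0,"ay": 0,"az": -2.0},
  {"tx": -3.15,"ty": 6.3,"tz": -0.8,"ax": 0,"ay": 0,"az": -2.1},
  {"tx": -3.16,"ty": 6.4,"tz": -1.4,"ax": 0,"ay": 0,"az": -2.12},
])

```text
time_s: 4.57
tool_pos: [0.3978, 0.2775, 0.1132]
eef_rot: [-179.9, 0.2, 171.8]
wrist_force: [1.3, -0.2, -1.1]
opening: 0.0109
```

Down by .094 → 2.35.

>>> play_rows([
  {"tx": 0,"ty": 0,"tz": -0.5,"ax": 0,"ay": 0,"az": 0},
  {"tx": 0,"ty": 0,"tz": -1.0,"ax": 0,"ay": 0,"az": 0},
  {"tx": 0,"ty": 0,"tz": -1.5,"ax": 0,"ay": 0,"az": 0},
  {"tx": 0,"ty": 0,"tz": -1.9,"ax": 0,"ay": 0,"az": 0},
  {"tx": 0,"ty": 0,"tz": -2.15,"ax": 0,"ay": 0,"az": 0},
  {"tx": 0,"ty": 0,"tz": -2.25,"ax": 0,"ay": 0,"az": 0},
  {"tx": 0,"ty": 0,"tz": -2.32,"ax": 0,"ay": 0,"az": 0},
  {"tx": 0,"ty": 0,"tz": -2.34,"ax": 0,"ay": 0,"az": 0},
  {"tx": 0,"ty": 0,"tz": -2.34,"ax": 0,"ay": 0,"az": 0},
])

```text
time_s: 5.32
tool_pos: [0.3983, 0.2777, 0.0202]
eef_rot: [-179.9, 0.2, 171.8]
wrist_force: [0.2, -0.5, -1.3]
opening: 0.0105
```

>>> play_rows([
  {"tx": 0,"ty": 0,"tz": -0.03,"ax": 0,"ay": 0,"az": 0},
  {"tx": 0,"ty": 0,"tz": -0.05,"ax": 0,"ay": 0,"az": 0},
  {"tx": 0,"ty": 0,"tz": -0.05,"ax": 0,"ay": 0,"az": 0},
])

```text
time_s: 5.57
tool_pos: [0.3992, 0.278, 0.0192]
eef_rot: [-180.0, 0.3, 171.8]
wrist_force: [0.5, -0.6, 3.6]
opening: 0.0107
```

>>> play_rows([
  {"tx": 0,"ty": 0,"tz": 0,"ax": 0,"ay": 0,"az": 0},
  {"tx": 0,"ty": 0,"tz": 0,"ax": 0,"ay": 0,"az": 0},
  {"tx": 0,"ty": 0,"tz": 0,"ax": 0,"ay": 0,"az": 0},
  {"tx": 0,"ty": 0,"tz": 0,"ax": 0,"ay": 0,"az": 0},
  {"tx": 0,"ty": 0,"tz": 0,"ax": 0,"ay": 0,"az": 0},
  {"tx": 0,"ty": 0,"tz": 0.5,"ax": 0,"ay": 0,"az": 0},
  {"tx": 0,"ty": 0,"tz": 1.2,"ax": 0,"ay": 0,"az": 0},
  {"tx": 0,"ty": 0,"tz": 2.0,"ax": 0,"ay": 0,"az": 0},
  {"tx": 0,"ty": 0,"tz": 2.9,"ax": 0,"ay": 0,"az": 0},
  {"tx": 0,"ty": 0,"tz": 3.8,"ax": 0,"ay": 0,"az": 0},
], gripper=60)

```text
time_s: 6.4
tool_pos: [0.3985, 0.2777, 0.1723]
eef_rot: [-180.0, 0.3, 171.8]
wrist_force: [0.4, -0.3, -0.6]
opening: 0.0599
```

Run:
```python
from m import *
s=cam("scene");t=cam("top")
pickle.dump((t,s),open("c1.pkl","wb"))
a=cv2.cvtColor(s["image"],cv2.COLOR_RGB2BGR)[120:240,290:420];b=cv2.cvtColor(t["image"],cv2.COLOR_RGB2BGR)[145:205,285:335]
cv2.imwrite("pics/s5.png",np.hstack([cv2.resize(a,(433,400)),cv2.resize(b,(333,400),interpolation=cv2.INTER_CUBIC)]))
cv2.imwrite("pics/t5.png",cv2.resize(cv2.cvtColor(t["image"],cv2.COLOR_RGB2BGR)[150:300,180:360],None,fx=3,fy=3))
```

```text
(no output)
```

View pics/s5.png

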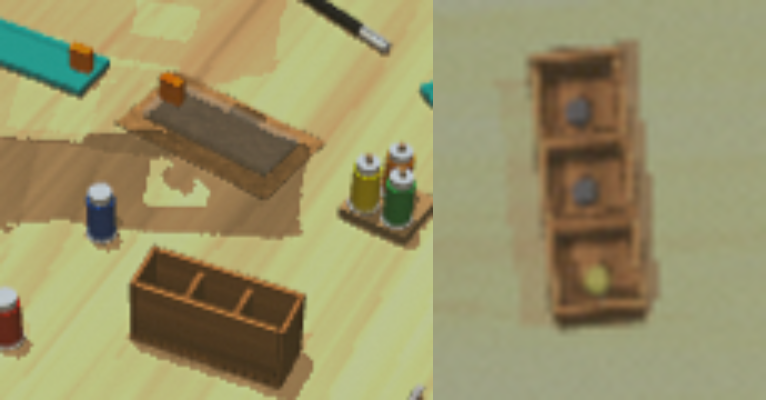

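View pics/t5.png

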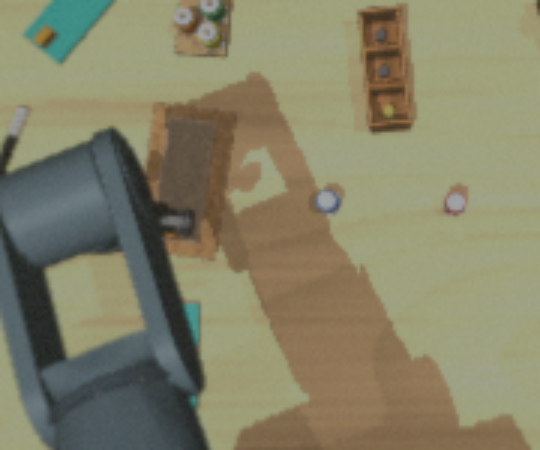

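The lid lies flat on the mat, as both views show. The brass weight is in the near pocket, at right-crop (597,280).

Run:
```python
from meas import *
t,s=pickle.load(open("c1.pkl","rb"))
h=cv2.cvtColor(t["image"],cv2.COLOR_RGB2HSV)
print(h[184:191,304:314].tolist()[3])
# weighted yellow: saturation & hue
for lo in ((22,90,100),(24,110,100)):
  for a,ce,bx,_ in blobs(t,lo,(34,255,255),(302,180,317,193),3): print("brass",a,ce,bx,plane(t,ce,.0245))
for a,ce,bx,_ in blobs(t,(85,15,40),(135,255,255),(296,150,320,180),3): print("steel",a,ce,bx,plane(t,ce,.0245))
g=h[...,2]
k=edges(t,(294,146,326,200),125)
print("case",cv2.minAreaRect((plane(t,k,.07)[:,:2]*1000).astype(np.float32)))
x0,y0,x1,y1=296,148,322,196
im=cv2.resize(cv2.cvtColor(t["image"],cv2.COLOR_RGB2BGR)[y0:y1,x0:x1],None,fx=12,fy=12,interpolation=cv2.INTER_CUBIC)
cv2.imwrite("pics/tc.png",im)
```

```text
[[16, 128, 102], [14, 129, 103], [14, 131, 97], [19, 141, 119], [27, 126, 150], [27, 123, 156], [27, 123, 151], [22, 132, 118], [14, 135, 121], [13, 133, 127]]
brass 12 [309.25       186.66666667] [308 185   4   4] [[0.53347927 0.01998483 0.0245    ]]
brass 11 [309.09090909 186.63636364] [308 185   3   4] [[0.53360027 0.02055633 0.0245    ]]
case ((604.3689575195312, 27.63324546813965), (89.76194763183594, 51.271244049072266), 0.5368909239768982)
```

View pics/tc.png

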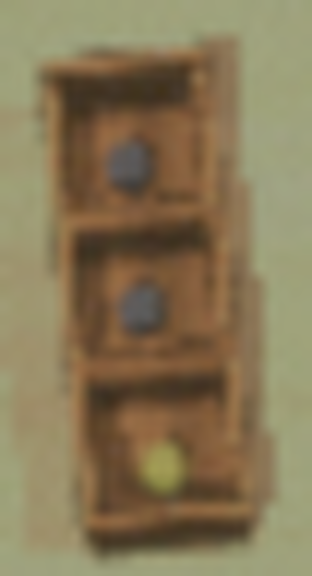

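>>> play_rows([
  {"tx": 0.5,"ty": -0.8,"tz": 0.2,"ax": 0,"ay": 0,"az": 0.3},
  {"tx": 0.9,"ty": -1.6,"tz": 0.4,"ax": 0,"ay": 0,"az": 0.6},
  {"tx": 1.3,"ty": -2.4,"tz": 0.6,"ax": 0,"ay": 0,"az": 0.9},
  {"tx": 1.7,"ty": -3.2,"tz": 0.7,"ax": 0,"ay": 0,"az": 1.2},
  {"tx": 2.1,"ty": -4.0,"tz": 0.7,"ax": 0,"ay": 0,"az": 1.5},
  {"tx": 2.5,"ty": -4.8,"tz": 0.7,"ax": 0,"ay": 0,"az": 1.8},
  {"tx": 2.9,"ty": -5.6,"tz": 0.7,"ax": 0,"ay": 0,"az": 2.1},
  {"tx": 3.3,"ty": -6.4,"tz": 0.7,"ax": 0,"ay": 0,"az": 2.4},
  {"tx": 3.7,"ty": -7.2,"tz": 0.7,"ax": 0,"ay": 0,"az": 2.7},
  {"tx": 4.1,"ty": -8.0,"tz": 0.7,"ax": 0,"ay": 0,"az": 3.0},
  {"tx": 4.5,"ty": -8.8,"tz": 0.7,"ax": 0,"ay": 0,"az": 3.3},
  {"tx": 4.9,"ty": -9.6,"tz": 0.7,"ax": 0,"ay": 0,"az": 3.6},
], gripper=75)

```text
time_s: 7.5
tool_pos: [0.5992, -0.106, 0.2045]
eef_rot: [179.6, 0.9, -166.5]
wrist_force: [1.1, 0.9, -0.7]
opening: 0.0754
```

Run:
```python
from meas import *
t,s=pickle.load(open("c1.pkl","rb"))
f=lambda L,o:(np.array(L,float)+.5)/12-.5+o
P=plane(t,f([[43,65],[203,50],[253,515],[90,528]],[296,148]),.07)[:,:2]; print(P, P.mean(0))
for i in range(4): print(np.linalg.norm(P[i]-P[i-1]))
print([yaw2(P[3],P[0]),yaw2(P[2],P[1]),yaw2(P[3],P[2])+90])
t,s=pickle.load(open("c0.pkl","rb"))
# stand top corners tz crop: offset x 266
g=lambda L:(np.array(L,float)+.5)/8-.5+[354,138]
P=plane(t,g(np.array([[318,90],[440,50],[485,195],[360,228]])-[266,0]),.05)[:,:2]; print(P,P.mean(0))
for i in range(4): print(np.linalg.norm(P[i]-P[i-1]))
print([yaw2(P[3],P[0]),yaw2(P[2],P[1]),yaw2(P[3],P[2])+90,yaw2(P[0],P[1])+90])
```

```text
[[ 0.64802087  0.0529125 ]
 [ 0.65166016  0.00579868]
 [ 0.51354137 -0.00630564]
 [ 0.51062701  0.04121625]] [0.58096235 0.02340545]
0.13789080888556068
0.047254160359385275
0.13864817033457824
0.04761116946457753
[np.float64(4.86582111709577), np.float64(5.008439294028233), np.float64(3.50936683388872)]
[[ 0.66337662 -0.16474218]
 [ 0.6805772  -0.2199633 ]
 [ 0.61424963 -0.23783119]
 [ 0.6003944  -0.18160294]] [ 0.63964946 -0.2010349 ]
0.06520004244038026
0.05783798668305725
0.06869212353083921
0.05791012768079383
[np.float64(14.98703809096362), np.float64(15.076913508604317), np.float64(13.84252109529423), np.float64(17.301059340012173)]
```

>>> play_rows([
  {"tx": 0.5,"ty": -0.8,"tz": 0,"ax": 0,"ay": 0,"az": 0.1},
  {"tx": 0.9,"ty": -1.6,"tz": 0,"ax": 0,"ay": 0,"az": 0.15},
  {"tx": 1.04,"ty": -2.2,"tz": 0,"ax": 0,"ay": 0,"az": 0.15},
  {"tx": 1.04,"ty": -2.39,"tz": 0,"ax": 0,"ay": 0,"az": 0.15},
  {"tx": 1.04,"ty": -2.39,"tz": 0,"ax": 0,"ay": 0,"az": 0.15},
])

```text
time_s: 7.92
tool_pos: [0.6403, -0.2037, 0.2029]
eef_rot: [179.6, 0.8, -165.8]
wrist_force: [0.2, 0.6, -0.3]
opening: 0.0748
```

Run:
```python
from m import *
s=cam("scene");t=cam("top")
crop(s,270,160,400,310,4,"pics/s6.png")
```

```text
(no output)
```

View pics/s6.png

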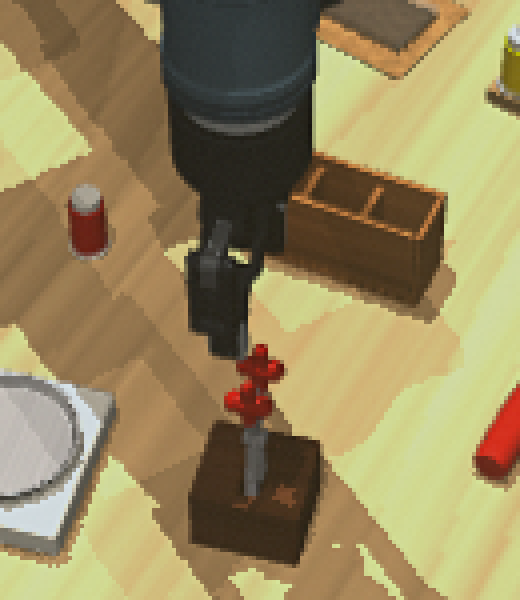

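>>> play_rows([
  {"tx": 0.02,"ty": 0.06,"tz": -0.3,"ax": -0.095,"ay": 0.115,"az": 0.12},
  {"tx": 0.02,"ty": 0.06,"tz": -0.8,"ax": -0.095,"ay": 0.115,"az": 0.12},
  {"tx": 0.02,"ty": 0.06,"tz": -1.3,"ax": -0.095,"ay": 0.115,"az": 0.12},
  {"tx": 0.02,"ty": 0.06,"tz": -1.8,"ax": -0.095,"ay": 0.115,"az": 0.12},
  {"tx": 0.02,"ty": 0.06,"tz": -2.1,"ax": -0.095,"ay": 0.115,"az": 0.12},
  {"tx": 0.02,"ty": 0.06,"tz": -2.3,"ax": -0.095,"ay": 0.115,"az": 0.12},
  {"tx": 0.02,"ty": 0.06,"tz": -2.3,"ax": -0.095,"ay": 0.115,"az": 0.12},
  {"tx": 0.02,"ty": 0.06,"tz": -2.3,"ax": -0.095,"ay": 0.115,"az": 0.12},
])

```text
time_s: 8.68
tool_pos: [0.6411, -0.1977, 0.1116]
eef_rot: [179.9, -0.0, -164.8]
wrist_force: [0.8, 0.6, 0.4]
opening: 0.0752
```

Run:
```python
from m import *
s=cam("scene");t=cam("top")
a=cv2.cvtColor(s["image"],cv2.COLOR_RGB2BGR)[200:305,290:380];b=cv2.cvtColor(t["image"],cv2.COLOR_RGB2BGR)[120:200,330:410]
cv2.imwrite("pics/s7.png",np.hstack([cv2.resize(a,(400,467)),cv2.resize(b,(400,467))]))
```

```text
(no output)
```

View pics/s7.png

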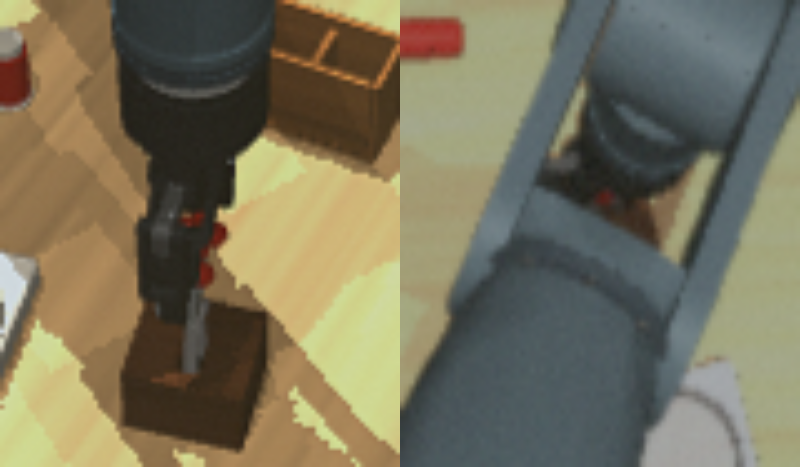

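Run:
```python
from m import *
s=cam("scene")
a=np.radians(15.2);ex=np.array([np.cos(a),np.sin(a),0]);ey=np.array([-np.sin(a),np.cos(a),0])
o=np.array([.6411,-.1977,.133])
im=cv2.resize(cv2.cvtColor(s["image"],cv2.COLOR_RGB2BGR)[215:300,305:365],None,fx=8,fy=8,interpolation=cv2.INTER_CUBIC)
for yy,col in((-.014,(0,255,0)),(.014,(255,255,0))):
  q=((proj(s,[o+ey*yy+ex*-.015,o+ey*yy+ex*.015])+.5-[305,215])*8).astype(int)
  cv2.line(im,tuple(map(int,q[0])),tuple(map(int,q[1])),col,1)
cv2.imwrite("pics/s8.png",im)
```

```text
(no output)
```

View pics/s8.png

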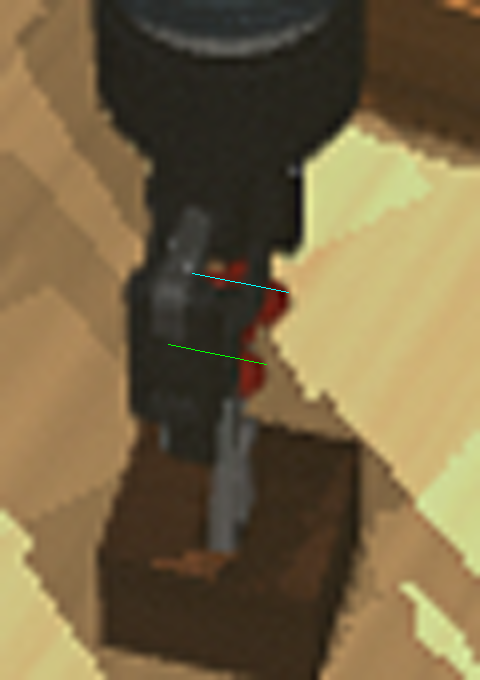

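The scene view shows the rolls' ends at (288,297) and (265,378), about 10 px of the 8x crop below the prediction. So I'll shift about 3 mm in -y and close gently.

>>> play_rows([
  {"tx": 0,"ty": -0.07,"tz": 0,"ax": 0,"ay": 0,"az": 0},
  {"tx": 0,"ty": -0.07,"tz": 0,"ax": 0,"ay": 0,"az": 0},
  {"tx": 0,"ty": -0.07,"tz": 0,"ax": 0,"ay": 0,"az": 0},
  {"tx": 0,"ty": -0.07,"tz": 0,"ax": 0,"ay": 0,"az": 0},
  {"tx": 0,"ty": -0.07,"tz": 0,"ax": 0,"ay": 0,"az": 0},
  {"tx": 0,"ty": -0.07,"tz": 0,"ax": 0,"ay": 0,"az": 0},
  {"tx": 0,"ty": -0.07,"tz": 0,"ax": 0,"ay": 0,"az": 0},
  {"tx": 0,"ty": -0.07,"tz": 0,"ax": 0,"ay": 0,"az": 0},
], gripper=39.5, force=30)

```text
time_s: 9.5
tool_pos: [0.643, -0.2023, 0.1149]
eef_rot: [-179.8, 0.2, -164.9]
wrist_force: [-0.2, -1.3, 5.3]
opening: 0.0396
```

>>> play_rows([
  {"tx": 0,"ty": 0,"tz": 0.15,"ax": 0,"ay": 0,"az": 0},
  {"tx": 0,"ty": 0,"tz": 0.3,"ax": 0,"ay": 0,"az": 0},
  {"tx": 0,"ty": 0,"tz": 0.5,"ax": 0,"ay": 0,"az": 0},
  {"tx": 0,"ty": 0,"tz": 0.8,"ax": 0,"ay": 0,"az": 0},
  {"tx": 0,"ty": 0,"tz": 1.1,"ax": 0,"ay": 0,"az": 0},
  {"tx": 0,"ty": 0,"tz": 1.4,"ax": 0,"ay": 0,"az": 0},
  {"tx": 0,"ty": 0,"tz": 1.8,"ax": 0,"ay": 0,"az": 0},
  {"tx": 0,"ty": 0,"tz": 2.2,"ax": 0,"ay": 0,"az": 0},
  {"tx": 0,"ty": 0,"tz": 2.6,"ax": 0,"ay": 0,"az": 0},
  {"tx": 0,"ty": 0,"tz": 2.8,"ax": 0,"ay": 0,"az": 0},
  {"tx": 0,"ty": 0,"tz": 2.8,"ax": 0,"ay": 0,"az": 0},
])

```text
time_s: 10.42
tool_pos: [0.6443, -0.203, 0.2306]
eef_rot: [-179.6, 0.4, -164.9]
wrist_force: [0.7, -0.2, -1.1]
opening: 0.0398
```

Run:
```python
from m import *
s=cam("scene")
crop(s,290,180,390,310,5,"pics/s9.png")
```

```text
(no output)
```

View pics/s9.png

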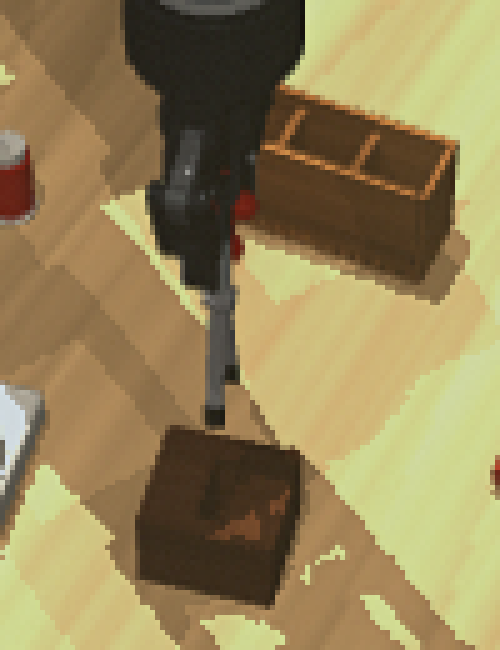

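Run:
```python
from m import *
s=cam("scene");t=cam("top")
print(plane(s,[[333,264.8],[336.4,256.4],[334.7,260.6]],.1207))
a=np.radians(15.1);ey=np.array([-np.sin(a),np.cos(a),0]);o=np.array([.6443,-.203,.1207])
print(proj(s,[o-ey*.0137,o+ey*.0137,o]))
```

```text
[[ 0.65149148 -0.21693516  0.1207    ]
 [ 0.64616499 -0.19088643  0.1207    ]
 [ 0.64884732 -0.2040034   0.1207    ]]
[[331.82462759 263.99640935]
 [334.66616614 255.21556139]
 [333.25595088 259.57319966]]
```

>>> play_rows([
  {"tx": -0.1,"ty": 0.2,"tz": 0,"ax": 0.05,"ay": 0.08,"az": -0.1},
  {"tx": -0.3,"ty": 0.6,"tz": 0,"ax": 0.05,"ay": 0.08,"az": -0.2},
  {"tx": -0.55,"ty": 1.1,"tz": 0,"ax": 0.05,"ay": 0.08,"az": -0.4},
  {"tx": -0.85,"ty": 1.7,"tz": 0,"ax": 0.05,"ay": 0.08,"az": -0.6},
  {"tx": -1.15,"ty": 2.3,"tz": 0,"ax": 0.05,"ay": 0.08,"az": -0.8},
  {"tx": -1.45,"ty": 2.9,"tz": 0,"ax": 0.05,"ay": 0.08,"az": -1.0},
  {"tx": -1.75,"ty": 3.5,"tz": 0,"ax": 0.05,"ay": 0.08,"az": -1.2},
  {"tx": -2.05,"ty": 4.1,"tz": 0,"ax": 0.05,"ay": 0.08,"az": -1.4},
  {"tx": -2.3,"ty": 4.7,"tz": 0,"ax": 0.05,"ay": 0.08,"az": -1.55},
  {"tx": -2.5,"ty": 5.15,"tz": 0,"ax": 0.05,"ay": 0.08,"az": -1.65},
  {"tx": -2.65,"ty": 5.45,"tz": 0,"ax": 0.05,"ay": 0.08,"az": -1.75},
  {"tx": -2.73,"ty": 5.57,"tz": 0,"ax": 0.05,"ay": 0.08,"az": -1.75},
])

```text
time_s: 11.57
tool_pos: [0.5315, 0.023, 0.225]
eef_rot: [179.7, -0.4, -175.3]
wrist_force: [-0.0, -0.8, -0.0]
opening: 0.04
```

>>> play_rows([
  {"tx": 0,"ty": 0,"tz": -0.2,"ax": 0,"ay": 0,"az": 0},
  {"tx": 0,"ty": 0,"tz": -0.4,"ax": 0,"ay": 0,"az": 0},
  {"tx": 0,"ty": 0,"tz": -0.6,"ax": 0,"ay": 0,"az": 0},
  {"tx": 0,"ty": 0,"tz": -0.75,"ax": 0,"ay": 0,"az": 0},
  {"tx": 0,"ty": 0,"tz": -0.75,"ax": 0,"ay": 0,"az": 0},
])

```text
time_s: 11.98
tool_pos: [0.5304, 0.0225, 0.1925]
eef_rot: [179.6, -0.6, -175.4]
wrist_force: [-0.2, -0.2, -1.5]
opening: 0.0399
```

Run:
```python
from m import *
s=cam("scene");t=cam("top")
pickle.dump((t,s),open("c2.pkl","wb"))
im=cv2.resize(cv2.cvtColor(s["image"],cv2.COLOR_RGB2BGR)[160:235,315:395],None,fx=8,fy=8,interpolation=cv2.INTER_CUBIC)
cv2.imwrite("pics/s10.png",im)
from rig import r
o=r.get_obs();print(o['tool_pos'],o['eef_rot'])
```

```text
[0.5313852  0.02249701 0.19431839] [ 179.63768419   -0.48058931 -175.37215088]
```

View pics/s10.png

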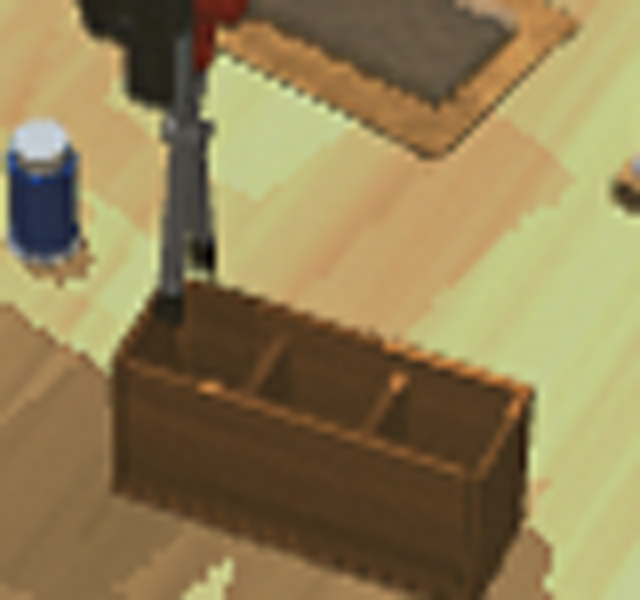

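Run:
```python
from m import *
t,s=pickle.load(open("c2.pkl","rb"))
f=lambda L:(np.array(L,float)+.5)/8-.5+[315,160]
C=plane(s,f([[116,362],[476,478],[535,386],[190,282]]),.07)[:,:2];print(C,C.mean(0))
for i in range(4): print(np.linalg.norm(C[i]-C[i-1]))
for z in (.0835,.085): 
  T=plane(s,f([[168,322],[205,274]]),z)[:,:2];print(T,T.mean(0))
  a=np.radians(4.7);R=np.array([[np.cos(a),np.sin(a)],[-np.sin(a),np.cos(a)]])
  print("tip in case frame",R@(T.mean(0)-C.mean(0)), "brass rel(top)",R@(np.array([.5337,.0204])-[.581,.0234]))
```

```text
[[ 0.51952419 -0.00725877]
 [ 0.6530594   0.00464747]
 [ 0.65169038  0.05308237]
 [ 0.52283802  0.03970825]] [0.586778   0.02254483]
0.047083784116261386
0.1340649462333085
0.04845423792356693
0.12954458403809224
[[0.532343   0.00702815]
 [0.53210929 0.03391772]] [0.53222614 0.02047293]
tip in case frame [-0.05453818  0.00240497] brass rel(top) [-0.04738676  0.00088578]
[[0.53307295 0.00574585]
 [0.53283957 0.03259621]] [0.53295626 0.01917103]
tip in case frame [-0.0539172   0.00104762] brass rel(top) [-0.04738676  0.00088578]
```

>>> play_rows([
  {"tx": 0.08,"ty": -0.05,"tz": 0,"ax": -0.055,"ay": -0.09,"az": 0},
  {"tx": 0.08,"ty": -0.05,"tz": 0,"ax": -0.055,"ay": -0.09,"az": 0},
  {"tx": 0.08,"ty": -0.05,"tz": 0,"ax": -0.055,"ay": -0.09,"az": 0},
  {"tx": 0.08,"ty": -0.05,"tz": 0,"ax": -0.055,"ay": -0.09,"az": 0},
])

```text
time_s: 12.42
tool_pos: [0.5348, 0.0204, 0.1947]
eef_rot: [-180.0, 0.1, -175.4]
wrist_force: [-0.8, 0.5, -0.9]
opening: 0.0397
```

Run:
```python
from m import *
s=cam("scene");t=cam("top")
a=cv2.resize(cv2.cvtColor(s["image"],cv2.COLOR_RGB2BGR)[185:225,320:370],None,fx=8,fy=8,interpolation=cv2.INTER_CUBIC)
b=cv2.resize(cv2.cvtColor(t["image"],cv2.COLOR_RGB2BGR)[150:200,285:335],None,fx=8,fy=8,interpolation=cv2.INTER_CUBIC)
cv2.imwrite("pics/s11.png",np.hstack([a[:320],b[:320]]))
from rig import r
o=r.get_obs();print(o['tool_pos'],o['eef_rot'])
```

```text
[0.53468868 0.02052105 0.19456736] [-1.79984112e+02  5.53472068e-02 -1.75368844e+02]
```

View pics/s11.png

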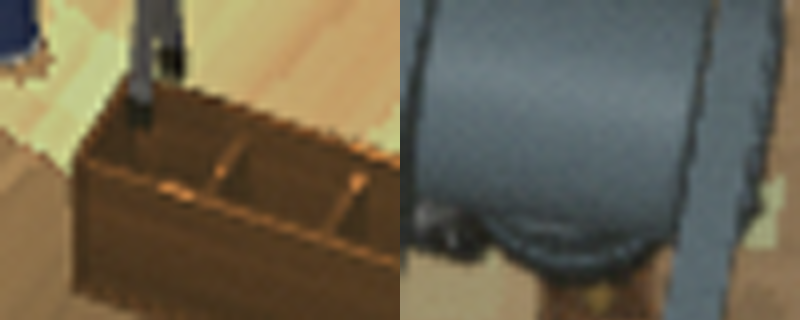

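>>> play_rows([
  {"tx": 0,"ty": 0,"tz": -0.2,"ax": 0,"ay": 0,"az": 0},
  {"tx": 0,"ty": 0,"tz": -0.45,"ax": 0,"ay": 0,"az": 0},
  {"tx": 0,"ty": 0,"tz": -0.7,"ax": 0,"ay": 0,"az": 0},
  {"tx": 0,"ty": 0,"tz": -0.95,"ax": 0,"ay": 0,"az": 0},
  {"tx": 0,"ty": 0,"tz": -1.2,"ax": 0,"ay": 0,"az": 0},
  {"tx": 0,"ty": 0,"tz": -1.35,"ax": 0,"ay": 0,"az": 0},
  {"tx": 0,"ty": 0,"tz": -1.4,"ax": 0,"ay": 0,"az": 0},
])

```text
time_s: 13.1
tool_pos: [0.5336, 0.0207, 0.1366]
eef_rot: [180.0, -0.1, -175.4]
wrist_force: [0.0, 0.3, -1.4]
opening: 0.0396
```

>>> play_rows([
  {"tx": 0,"ty": 0,"tz": -0.1,"ax": 0,"ay": 0,"az": 0},
  {"tx": 0,"ty": 0,"tz": -0.2,"ax": 0,"ay": 0,"az": 0},
  {"tx": 0,"ty": 0,"tz": -0.3,"ax": 0,"ay": 0,"az": 0},
  {"tx": 0,"ty": 0,"tz": -0.4,"ax": 0,"ay": 0,"az": 0},
  {"tx": 0,"ty": 0,"tz": -0.4,"ax": 0,"ay": 0,"az": 0},
])

```text
time_s: 13.52
tool_pos: [0.5332, 0.0207, 0.1198]
eef_rot: [180.0, -0.2, -175.4]
wrist_force: [-0.9, 0.0, -1.4]
opening: 0.0397
```

>>> play_rows([
  {"tx": 0.03,"ty": 0,"tz": -0.04,"ax": 0,"ay": 0,"az": 0},
  {"tx": 0.03,"ty": 0,"tz": -0.04,"ax": 0,"ay": 0,"az": 0},
])

```text
time_s: 13.68
tool_pos: [0.5345, 0.0207, 0.1181]
eef_rot: [180.0, -0.2, -175.4]
wrist_force: [-0.4, 0.4, -0.1]
opening: 0.0399
```

>>> play_rows([
  {"tx": 0,"ty": 0,"tz": 0,"ax": 0,"ay": 0,"az": 0},
  {"tx": 0,"ty": 0,"tz": 0,"ax": 0,"ay": 0,"az": 0},
  {"tx": 0,"ty": 0,"tz": 0,"ax": 0,"ay": 0,"az": 0},
  {"tx": 0,"ty": 0,"tz": 0,"ax": 0,"ay": 0,"az": 0},
  {"tx": 0,"ty": 0,"tz": 0,"ax": 0,"ay": 0,"az": 0},
  {"tx": 0,"ty": 0,"tz": 0,"ax": 0,"ay": 0,"az": 0},
], gripper=29, force=28)

```text
time_s: 14.18
tool_pos: [0.5347, 0.0207, 0.1184]
eef_rot: [180.0, -0.1, -175.4]
wrist_force: [-0.1, -0.4, 1.5]
opening: 0.0312
```

>>> play_rows([
  {"tx": 0,"ty": 0,"tz": 0,"ax": 0,"ay": 0,"az": 0},
  {"tx": 0,"ty": 0,"tz": 0,"ax": 0,"ay": 0,"az": 0},
  {"tx": 0,"ty": 0,"tz": 0,"ax": 0,"ay": 0,"az": 0},
])

```text
time_s: 14.43
tool_pos: [0.5347, 0.0207, 0.1184]
eef_rot: [180.0, -0.1, -175.4]
wrist_force: [0.4, -0.4, -0.4]
opening: 0.0313
```

>>> play_rows([
  {"tx": 0,"ty": 0,"tz": 0.1,"ax": 0,"ay": 0,"az": 0},
  {"tx": 0,"ty": 0,"tz": 0.2,"ax": 0,"ay": 0,"az": 0},
  {"tx": 0,"ty": 0,"tz": 0.35,"ax": 0,"ay": 0,"az": 0},
  {"tx": 0,"ty": 0,"tz": 0.5,"ax": 0,"ay": 0,"az": 0},
  {"tx": 0,"ty": 0,"tz": 0.65,"ax": 0,"ay": 0,"az": 0},
  {"tx": 0,"ty": 0,"tz": 0.75,"ax": 0,"ay": 0,"az": 0},
  {"tx": 0,"ty": 0,"tz": 0.75,"ax": 0,"ay": 0,"az": 0},
])

```text
time_s: 15.02
tool_pos: [0.5356, 0.0205, 0.1499]
eef_rot: [-180.0, 0.0, -175.4]
wrist_force: [0.3, 0.2, -0.7]
opening: 0.0318
```

Run:
```python
from m import *
s=cam("scene");t=cam("top")
a=cv2.resize(cv2.cvtColor(s["image"],cv2.COLOR_RGB2BGR)[180:230,320:370],None,fx=8,fy=8,interpolation=cv2.INTER_CUBIC)
b=cv2.resize(cv2.cvtColor(t["image"],cv2.COLOR_RGB2BGR)[155:205,285:335],None,fx=8,fy=8,interpolation=cv2.INTER_CUBIC)
cv2.imwrite("pics/s12.png",np.hstack([a,b]))
```

```text
(no output)
```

View pics/s12.png

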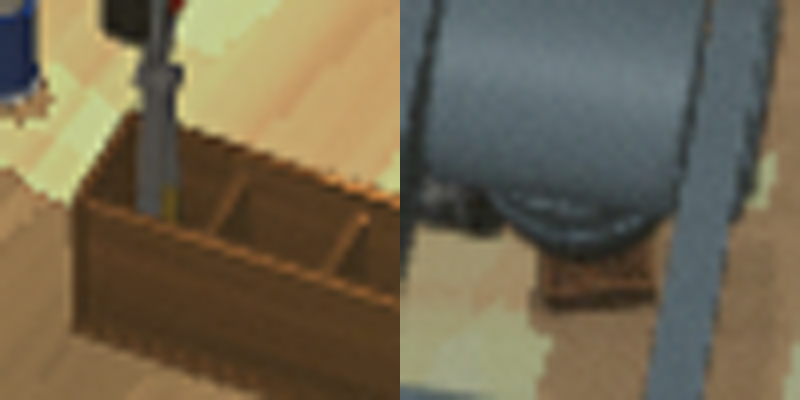

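>>> play_rows([
  {"tx": 0,"ty": 0,"tz": 0.15,"ax": 0,"ay": 0,"az": 0},
  {"tx": 0,"ty": 0,"tz": 0.35,"ax": 0,"ay": 0,"az": 0},
  {"tx": 0,"ty": 0,"tz": 0.6,"ax": 0,"ay": 0,"az": 0},
  {"tx": 0,"ty": 0,"tz": 0.85,"ax": 0,"ay": 0,"az": 0},
  {"tx": 0,"ty": 0,"tz": 1.1,"ax": 0,"ay": 0,"az": 0},
  {"tx": 0,"ty": 0,"tz": 1.3,"ax": 0,"ay": 0,"az": 0},
  {"tx": 0,"ty": 0,"tz": 1.45,"ax": 0,"ay": 0,"az": 0},
  {"tx": 0,"ty": 0,"tz": 1.5,"ax": 0,"ay": 0,"az": 0},
])

```text
time_s: 15.78
tool_pos: [0.5356, 0.0205, 0.2104]
eef_rot: [-180.0, 0.0, -175.4]
wrist_force: [0.2, 0.4, -0.7]
opening: 0.0313
```

Run:
```python
from m import *
s=cam("scene");t=cam("top");pickle.dump((t,s),open("c3.pkl","wb"))
a=cv2.resize(cv2.cvtColor(s["image"],cv2.COLOR_RGB2BGR)[170:220,320:370],None,fx=10,fy=10,interpolation=cv2.INTER_CUBIC)
cv2.imwrite("pics/s13.png",a)
# scale & pan from c0
t,s=pickle.load(open("c0.pkl","rb"))
x0,y0,x1,y1=360,175,412,235
a=cv2.resize(cv2.cvtColor(t["image"],cv2.COLOR_RGB2BGR)[y0:y1,x0:x1],None,fx=8,fy=8,interpolation=cv2.INTER_CUBIC)
cv2.imwrite("pics/t13.png",a)
```

```text
(no output)
```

View pics/s13.png

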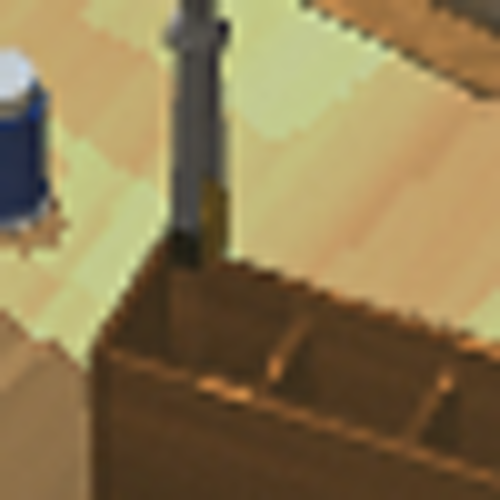

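View pics/t13.png

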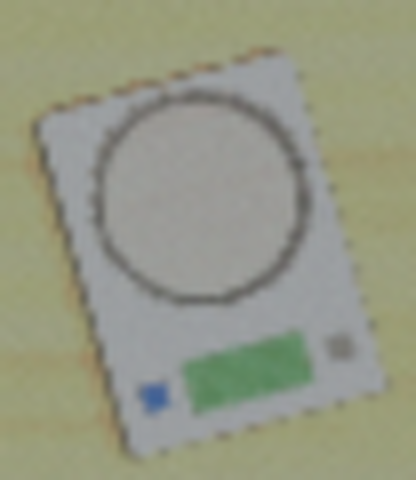

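Brass hangs in the tongs at crop (212,220), clear of the rim. In the top view the pan circle's centre is at crop (203,197).

Run:
```python
from m import *
t,s=pickle.load(open("c0.pkl","rb"))
print(plane(t,[[384.9,199.2]],.035))
g=cv2.cvtColor(s["image"],cv2.COLOR_RGB2GRAY)
print(plane(s,[[215+169/3,135+403/3]],.033))
p=plane(t,[[384.9,199.2]],.035)[0][:2]; print((p-[.5356,.0205])/.04)
```

```text
[[ 0.48181368 -0.2494748   0.035     ]]
[[ 0.4862523  -0.24947251  0.033     ]]
[-1.34465806 -6.74937002]
```

>>> play_rows([
  {"tx": -0.04,"ty": -0.2,"tz": 0.1,"ax": 0,"ay": 0,"az": 0},
  {"tx": -0.12,"ty": -0.6,"tz": 0.1,"ax": 0,"ay": 0,"az": 0},
  {"tx": -0.22,"ty": -1.1,"tz": 0.1,"ax": 0,"ay": 0,"az": 0},
  {"tx": -0.35,"ty": -1.75,"tz": 0.1,"ax": 0,"ay": 0,"az": 0},
  {"tx": -0.5,"ty": -2.5,"tz": 0.1,"ax": 0,"ay": 0,"az": 0},
  {"tx": -0.65,"ty": -3.25,"tz": 0.1,"ax": 0,"ay": 0,"az": 0},
  {"tx": -0.8,"ty": -4.0,"tz": 0.1,"ax": 0,"ay": 0,"az": 0},
  {"tx": -0.95,"ty": -4.75,"tz": 0,"ax": 0,"ay": 0,"az": 0},
  {"tx": -1.1,"ty": -5.5,"tz": 0,"ax": 0,"ay": 0,"az": 0},
  {"tx": -1.22,"ty": -6.1,"tz": 0,"ax": 0,"ay": 0,"az": 0},
  {"tx": -1.3,"ty": -6.5,"tz": 0,"ax": 0,"ay": 0,"az": 0},
  {"tx": -1.32,"ty": -6.7,"tz": 0,"ax": 0,"ay": 0,"az": 0},
])

```text
time_s: 16.88
tool_pos: [0.4811, -0.2499, 0.2088]
eef_rot: [180.0, -0.1, -175.5]
wrist_force: [-0.2, 0.0, -1.4]
opening: 0.0314
```

>>> play_rows([
  {"tx": 0,"ty": 0,"tz": -0.1,"ax": 0,"ay": 0,"az": 0},
  {"tx": 0,"ty": 0,"tz": -0.3,"ax": 0,"ay": 0,"az": 0},
  {"tx": 0,"ty": 0,"tz": -0.55,"ax": 0,"ay": 0,"az": 0},
  {"tx": 0,"ty": 0,"tz": -0.8,"ax": 0,"ay": 0,"az": 0},
  {"tx": 0,"ty": 0,"tz": -1.05,"ax": 0,"ay": 0,"az": 0},
  {"tx": 0,"ty": 0,"tz": -1.25,"ax": 0,"ay": 0,"az": 0},
  {"tx": 0,"ty": 0,"tz": -1.35,"ax": 0,"ay": 0,"az": 0},
  {"tx": 0,"ty": 0,"tz": -1.35,"ax": 0,"ay": 0,"az": 0},
])

```text
time_s: 17.55
tool_pos: [0.4805, -0.249, 0.1532]
eef_rot: [179.9, -0.2, -175.5]
wrist_force: [-0.1, 0.5, -0.8]
opening: 0.0312
```

Run:
```python
from m import *
s=cam("scene")
a=cv2.resize(cv2.cvtColor(s["image"],cv2.COLOR_RGB2BGR)[210:310,215:315],None,fx=6,fy=6,interpolation=cv2.INTER_CUBIC)
cv2.imwrite("pics/s14.png",a)
from rig import r
o=r.get_obs();print(o['tool_pos'],o['eef_rot'])
```

```text
[ 0.48087989 -0.24941897  0.15410548] [ 1.79934675e+02 -1.59531553e-01 -1.75500711e+02]
```

View pics/s14.png

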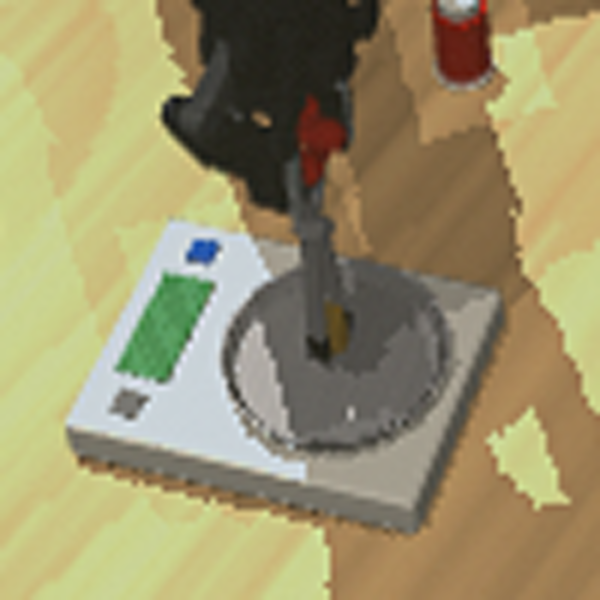

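>>> play_rows([
  {"tx": 0.05,"ty": 0,"tz": -0.08,"ax": 0,"ay": 0,"az": 0},
  {"tx": 0.05,"ty": 0,"tz": -0.16,"ax": 0,"ay": 0,"az": 0},
  {"tx": 0.05,"ty": 0,"tz": -0.22,"ax": 0,"ay": 0,"az": 0},
  {"tx": 0.05,"ty": 0,"tz": -0.25,"ax": 0,"ay": 0,"az": 0},
  {"tx": 0.05,"ty": 0,"tz": -0.25,"ax": 0,"ay": 0,"az": 0},
])

```text
time_s: 18.02
tool_pos: [0.4827, -0.2493, 0.1438]
eef_rot: [179.9, -0.2, -175.5]
wrist_force: [-0.2, -1.2, -0.9]
opening: 0.0314
```

>>> play_rows([
  {"tx": 0,"ty": 0,"tz": -0.02,"ax": 0,"ay": 0,"az": 0},
  {"tx": 0,"ty": 0,"tz": -0.03,"ax": 0,"ay": 0,"az": 0},
  {"tx": 0,"ty": 0,"tz": -0.03,"ax": 0,"ay": 0,"az": 0},
])

```text
time_s: 18.27
tool_pos: [0.4827, -0.2494, 0.1426]
eef_rot: [179.9, -0.2, -175.5]
wrist_force: [-0.6, -0.8, -1.5]
opening: 0.0315
```

Nearly touching. I'll go another half millimetre at a time.

>>> play_rows([
  {"tx": 0,"ty": 0,"tz": -0.03,"ax": 0,"ay": 0,"az": 0},
  {"tx": 0,"ty": 0,"tz": -0.03,"ax": 0,"ay": 0,"az": 0},
  {"tx": 0,"ty": 0,"tz": -0.03,"ax": 0,"ay": 0,"az": 0},
])

```text
time_s: 18.52
tool_pos: [0.4833, -0.2497, 0.1423]
eef_rot: [180.0, -0.1, -175.5]
wrist_force: [-0.9, 0.7, 5.3]
opening: 0.0314
```

Run:
```python
from m import *
s=cam("scene")
a=cv2.resize(cv2.cvtColor(s["image"],cv2.COLOR_RGB2BGR)[245:290,250:295],None,fx=12,fy=12,interpolation=cv2.INTER_CUBIC)
cv2.imwrite("pics/s15.png",a)
from rig import r
o=r.get_obs();print(o['tool_pos'],o['wrist_force'])
```

```text
[ 0.48323898 -0.24974327  0.14229677] [0.19099401 0.26878307 5.30489679]
```

View pics/s15.png

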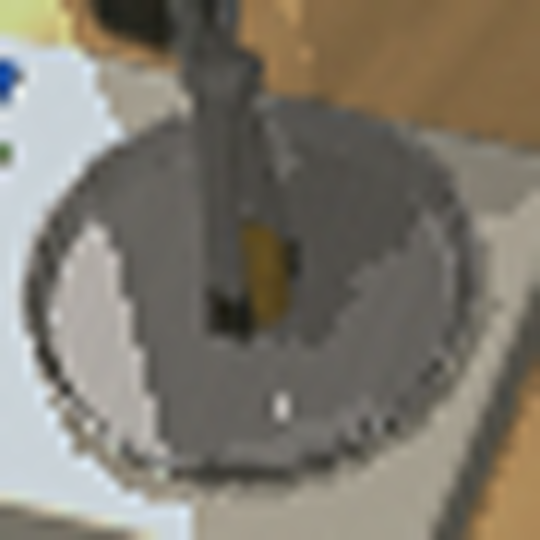

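>>> play_rows([
  {"tx": 0,"ty": 0,"tz": 0.01,"ax": 0,"ay": 0,"az": 0},
  {"tx": 0,"ty": 0,"tz": 0.01,"ax": 0,"ay": 0,"az": 0},
  {"tx": 0,"ty": 0,"tz": 0.01,"ax": 0,"ay": 0,"az": 0},
  {"tx": 0,"ty": 0,"tz": 0.01,"ax": 0,"ay": 0,"az": 0},
  {"tx": 0,"ty": 0,"tz": 0.01,"ax": 0,"ay": 0,"az": 0},
], gripper=39.5)

```text
time_s: 18.98
tool_pos: [0.483, -0.2496, 0.1423]
eef_rot: [180.0, -0.1, -175.5]
wrist_force: [-0.6, -0.4, -0.9]
opening: 0.0399
```

Run:
```python
from m import *
s=cam("scene")
a=cv2.resize(cv2.cvtColor(s["image"],cv2.COLOR_RGB2BGR)[235:290,250:305],None,fx=10,fy=10,interpolation=cv2.INTER_CUBIC)
cv2.imwrite("pics/s16.png",a)
```

```text
(no output)
```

View pics/s16.png

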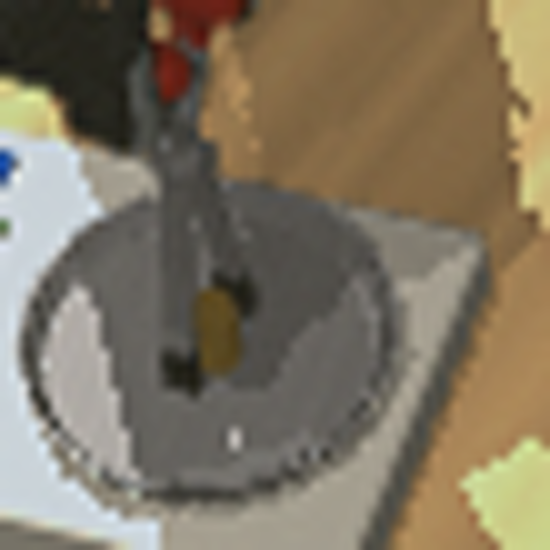

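The brass stands at (218,332) between the opened pads at (183,368) and (235,295). I'll lift straight up.

>>> play_rows([
  {"tx": 0,"ty": 0,"tz": 0,"ax": 0,"ay": 0,"az": 0},
  {"tx": 0,"ty": 0,"tz": 0,"ax": 0,"ay": 0,"az": 0},
  {"tx": 0,"ty": 0,"tz": 0.1,"ax": 0,"ay": 0,"az": 0},
  {"tx": 0,"ty": 0,"tz": 0.25,"ax": 0,"ay": 0,"az": 0},
  {"tx": 0,"ty": 0,"tz": 0.4,"ax": 0,"ay": 0,"az": 0},
  {"tx": 0,"ty": 0,"tz": 0.6,"ax": 0,"ay": 0,"az": 0},
  {"tx": 0,"ty": 0,"tz": 0.9,"ax": 0,"ay": 0,"az": 0},
  {"tx": 0,"ty": 0,"tz": 1.2,"ax": 0,"ay": 0,"az": 0},
  {"tx": 0,"ty": 0,"tz": 1.6,"ax": 0,"ay": 0,"az": 0},
  {"tx": 0,"ty": 0,"tz": 2.0,"ax": 0,"ay": 0,"az": 0},
  {"tx": 0,"ty": 0,"tz": 2.2,"ax": 0,"ay": 0,"az": 0},
])

```text
time_s: 19.95
tool_pos: [0.4841, -0.2504, 0.2339]
eef_rot: [-179.9, 0.0, -175.5]
wrist_force: [1.4, -0.5, -0.4]
opening: 0.0394
```

Run:
```python
from m import *
s=cam("scene")
a=cv2.resize(cv2.cvtColor(s["image"],cv2.COLOR_RGB2BGR)[200:305,225:330],None,fx=5,fy=5,interpolation=cv2.INTER_CUBIC)
cv2.imwrite("pics/s17.png",a)
```

```text
(no output)
```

View pics/s17.png

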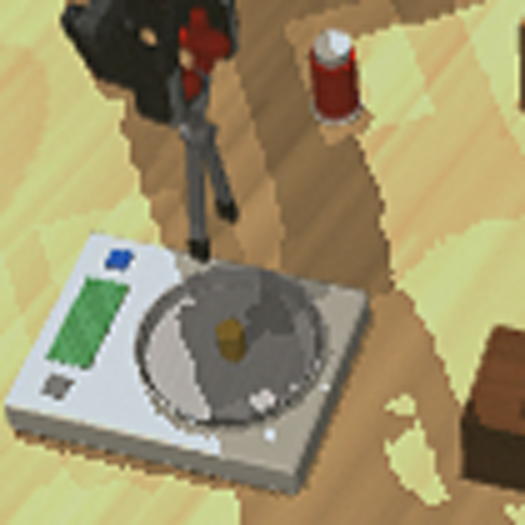

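>>> play_rows([
  {"tx": 0.15,"ty": 0.05,"tz": 0,"ax": 0,"ay": 0,"az": 0.1},
  {"tx": 0.45,"ty": 0.15,"tz": 0,"ax": 0,"ay": 0,"az": 0.25},
  {"tx": 0.85,"ty": 0.27,"tz": 0,"ax": 0,"ay": 0,"az": 0.45},
  {"tx": 1.3,"ty": 0.4,"tz": 0,"ax": 0,"ay": 0,"az": 0.65},
  {"tx": 1.8,"ty": 0.55,"tz": 0,"ax": 0,"ay": 0,"az": 0.85},
  {"tx": 2.3,"ty": 0.7,"tz": 0,"ax": 0,"ay": 0,"az": 1.05},
  {"tx": 2.8,"ty": 0.85,"tz": 0,"ax": 0,"ay": 0,"az": 1.25},
  {"tx": 3.2,"ty": 0.97,"tz": 0,"ax": 0,"ay": 0,"az": 1.45},
  {"tx": 3.5,"ty": 1.07,"tz": 0,"ax": 0,"ay": 0,"az": 1.6},
  {"tx": 3.75,"ty": 1.14,"tz": 0,"ax": 0,"ay": 0,"az": 1.7},
  {"tx": 3.9,"ty": 1.18,"tz": 0,"ax": 0,"ay": 0,"az": 1.77},
  {"tx": 3.97,"ty": 1.2,"tz": 0,"ax": 0,"ay": 0,"az": 1.77},
])

```text
time_s: 21.0
tool_pos: [0.6441, -0.202, 0.2337]
eef_rot: [-179.9, 0.1, -164.8]
wrist_force: [-0.4, 0.1, -1.2]
opening: 0.0397
```

>>> play_rows([
  {"tx": 0,"ty": 0,"tz": 0,"ax": 0,"ay": 0,"az": 0},
  {"tx": 0,"ty": 0,"tz": -0.2,"ax": 0,"ay": 0,"az": 0},
  {"tx": 0,"ty": 0,"tz": -0.5,"ax": 0,"ay": 0,"az": 0},
  {"tx": 0,"ty": 0,"tz": -0.8,"ax": 0,"ay": 0,"az": 0},
  {"tx": 0,"ty": 0,"tz": -1.0,"ax": 0,"ay": 0,"az": 0},
  {"tx": 0,"ty": 0,"tz": -1.0,"ax": 0,"ay": 0,"az": 0},
])

```text
time_s: 21.5
tool_pos: [0.6421, -0.2014, 0.1899]
eef_rot: [179.9, -0.2, -164.8]
wrist_force: [-0.0, 0.4, -0.1]
opening: 0.0395
```

Run:
```python
from m import *
s=cam("scene")
from rig import r
o=r.get_obs();p=o['tool_pos'];print(p,o['eef_rot'])
k=10;x0,y0=310,235
im=cv2.resize(cv2.cvtColor(s["image"],cv2.COLOR_RGB2BGR)[y0:y0+60,x0:x0+50],None,fx=k,fy=k,interpolation=cv2.INTER_CUBIC)
a=np.radians(15.1);ey=np.array([-np.sin(a),np.cos(a),0]);ex=np.array([np.cos(a),np.sin(a),0])
b=np.array([1.1,1.0]) # scene bias px
def d(P,c): cv2.polylines(im,[((proj(s,np.array(P))+b+.5-[x0,y0])*k).astype(np.int32)],True,c,1)
def rect(c,w,h): return [c-ex*w-ey*h,c+ex*w-ey*h,c+ex*w+ey*h,c-ex*w+ey*h]
q=np.array([p[0],p[1],p[2]-.110]);d(rect(q,.0045,.0155),(0,255,0))
q[2]=.05;d(rect(q,.0045,.0155),(0,255,255))
st=np.array([.640,-.2010,.05]);d(rect(st,.0065,.019),(255,0,255));d(rect(st,.035,.031),(255,0,255))
cv2.imwrite("pics/s18.png",im)
```

```text
[ 0.642737   -0.20162282  0.19143389] [ 1.79998084e+02 -9.32682298e-02 -1.64827591e+02]
```

View pics/s18.png

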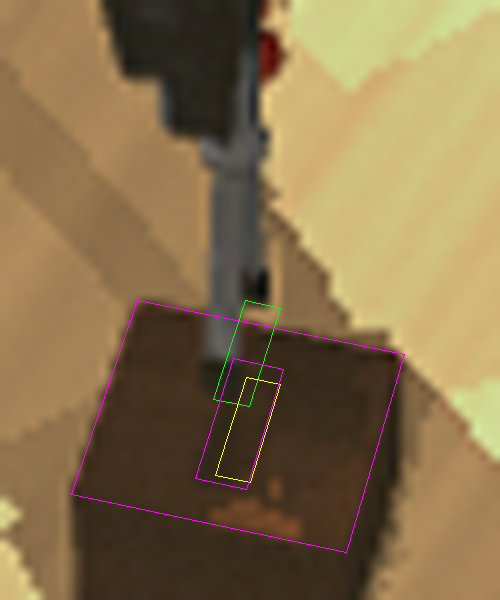

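Run:
```python
from m import *
s=cam("scene")
k=12;x0,y0=314,252
im=cv2.resize(cv2.cvtColor(s["image"],cv2.COLOR_RGB2BGR)[y0:y0+45,x0:x0+40],None,fx=k,fy=k,interpolation=cv2.INTER_CUBIC)
im=np.clip((im.astype(float)-10)*3.2,0,255).astype(np.uint8)
cv2.imwrite("pics/s19.png",im)
```

```text
(no output)
```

View pics/s19.png

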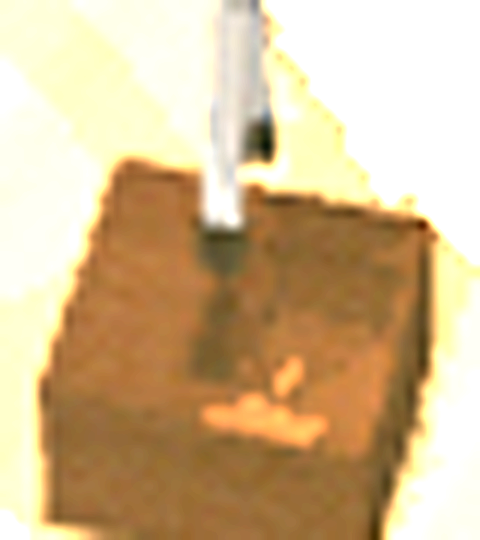

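Run:
```python
from m import *
s=cam("scene")
f=lambda u:(np.array(u)+.5)/12-.5+[314,252]
a=np.radians(15);ey=np.array([-np.sin(a),np.cos(a)]);ex=np.array([np.cos(a),np.sin(a)])
e=plane(s,f([210,378]),.05)[0,:2]; st=e+ey*.019
C=plane(s,f([[118,162],[430,222],[378,458],[45,390]]),.05)[:,:2];print("stand",C,C.mean(0),[np.linalg.norm(C[i]-C[i-1]) for i in range(4)])
print("slot c",st)
for z in (.079,.081,.083):
  T=plane(s,f([[220,272],[258,160]]),z)[:,:2];print(z,T.mean(0),np.linalg.norm(T[1]-T[0]),"tip-slot in stand frame mm",[round(float(v@(T.mean(0)-st))*1e3,1) for v in(ex,ey)])
```

```text
stand [[ 0.60326513 -0.18289218]
 [ 0.66850399 -0.16431799]
 [ 0.68745368 -0.22191668]
 [ 0.6197046  -0.24085114]] [ 0.64473185 -0.2024945 ] [np.float64(0.06024531073405677), np.float64(0.06783147434700407), np.float64(0.06063580286632185), np.float64(0.07034523101759274)]
slot c [ 0.64292523 -0.20322666]
0.079 [ 0.64358664 -0.20137852] 0.029468554590499785 tip-slot in stand frame mm [1.1, 1.6]
0.081 [ 0.64434029 -0.20267731] 0.029411501081855116 tip-slot in stand frame mm [1.5, 0.2]
0.083 [ 0.64509394 -0.2039761 ] 0.029354447573210152 tip-slot in stand frame mm [1.9, -1.3]
```

>>> play_rows([
  {"tx": 0,"ty": 0,"tz": -0.2,"ax": 0,"ay": 0,"az": 0},
  {"tx": 0,"ty": 0,"tz": -0.4,"ax": 0,"ay": 0,"az": 0},
  {"tx": 0,"ty": 0,"tz": -0.6,"ax": 0,"ay": 0,"az": 0},
  {"tx": 0,"ty": 0,"tz": -0.7,"ax": 0,"ay": 0,"az": 0},
  {"tx": 0,"ty": 0,"tz": -0.8,"ax": 0,"ay": 0,"az": 0},
  {"tx": 0,"ty": 0,"tz": -0.9,"ax": 0,"ay": 0,"az": 0},
  {"tx": 0,"ty": 0,"tz": -0.9,"ax": 0,"ay": 0,"az": 0},
])

```text
time_s: 22.23
tool_pos: [0.6436, -0.2019, 0.1565]
eef_rot: [-179.9, 0.0, -164.8]
wrist_force: [0.3, 0.2, 0.1]
opening: 0.0396
```

Run:
```python
from m import *
s=cam("scene")
k=10;x0,y0=310,235
im=cv2.resize(cv2.cvtColor(s["image"],cv2.COLOR_RGB2BGR)[y0:y0+60,x0:x0+50],None,fx=k,fy=k,interpolation=cv2.INTER_CUBIC)
im=np.clip((im.astype(float)-10)*2.5,0,255).astype(np.uint8)
cv2.imwrite("pics/s20.png",im)
```

```text
(no output)
```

View pics/s20.png

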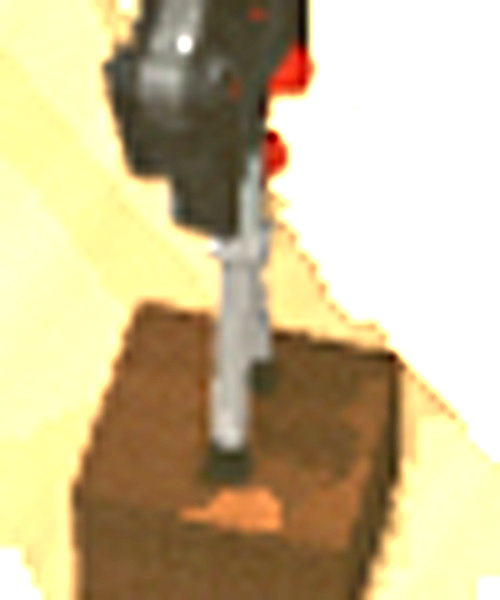

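>>> play_rows([
  {"tx": 0,"ty": 0,"tz": -0.08,"ax": 0,"ay": 0,"az": 0},
  {"tx": 0,"ty": 0,"tz": -0.15,"ax": 0,"ay": 0,"az": 0},
  {"tx": 0,"ty": 0,"tz": -0.15,"ax": 0,"ay": 0,"az": 0},
])

```text
time_s: 22.53
tool_pos: [0.6435, -0.2019, 0.1505]
eef_rot: [-179.9, -0.0, -164.8]
wrist_force: [0.8, -0.2, 0.4]
opening: 0.0396
```

Run:
```python
from m import *
from rig import r
s=cam("scene")
print(r.get_obs()['wrist_force'])
k=10;x0,y0=310,235
im=cv2.resize(cv2.cvtColor(s["image"],cv2.COLOR_RGB2BGR)[y0:y0+60,x0:x0+50],None,fx=k,fy=k,interpolation=cv2.INTER_CUBIC)
im=np.clip((im.astype(float)-10)*2.5,0,255).astype(np.uint8)
cv2.imwrite("pics/s21.png",im)
```

```text
[-0.77565253  0.22653111 -0.18869996]
```

View pics/s21.png

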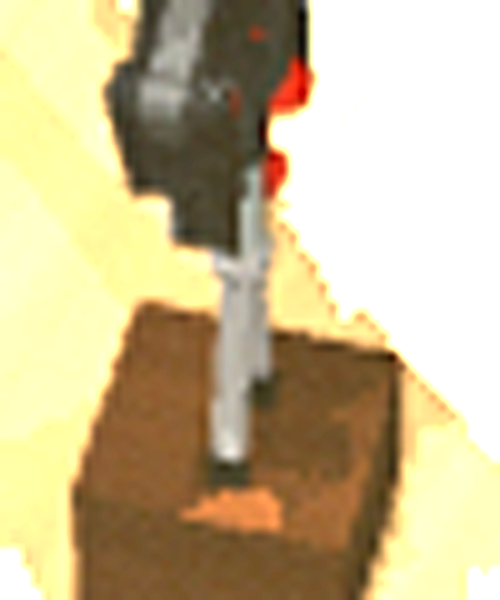

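>>> play_rows([
  {"tx": 0,"ty": 0,"tz": -0.1,"ax": 0,"ay": 0,"az": 0},
  {"tx": 0,"ty": 0,"tz": -0.2,"ax": 0,"ay": 0,"az": 0},
  {"tx": 0,"ty": 0,"tz": -0.3,"ax": 0,"ay": 0,"az": 0},
  {"tx": 0,"ty": 0,"tz": -0.3,"ax": 0,"ay": 0,"az": 0},
])

```text
time_s: 22.92
tool_pos: [0.6429, -0.2016, 0.1373]
eef_rot: [-180.0, -0.1, -164.8]
wrist_force: [0.5, -0.1, -1.7]
opening: 0.0393
```

Run:
```python
from m import *
from rig import r
s=cam("scene")
print(r.get_obs()['wrist_force'])
k=10;x0,y0=310,235
im=cv2.resize(cv2.cvtColor(s["image"],cv2.COLOR_RGB2BGR)[y0:y0+60,x0:x0+50],None,fx=k,fy=k,interpolation=cv2.INTER_CUBIC)
im=np.clip((im.astype(float)-10)*2.5,0,255).astype(np.uint8)
cv2.imwrite("pics/s22.png",im)
```

```text
[ 0.38098218 -0.28060694 -0.50176806]
```

View pics/s22.png

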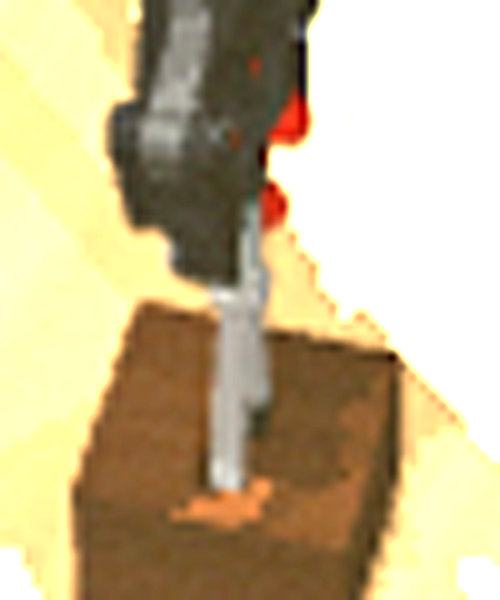

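It's going into the slot: the near pad has dropped below the top at (225,488), and the force is unchanged. I'll keep lowering.

>>> play_rows([
  {"tx": 0,"ty": 0,"tz": -0.1,"ax": 0,"ay": 0,"az": 0},
  {"tx": 0,"ty": 0,"tz": -0.2,"ax": 0,"ay": 0,"az": 0},
  {"tx": 0,"ty": 0,"tz": -0.3,"ax": 0,"ay": 0,"az": 0},
  {"tx": 0,"ty": 0,"tz": -0.4,"ax": 0,"ay": 0,"az": 0},
  {"tx": 0,"ty": 0,"tz": -0.45,"ax": 0,"ay": 0,"az": 0},
  {"tx": 0,"ty": 0,"tz": -0.45,"ax": 0,"ay": 0,"az": 0},
])

```text
time_s: 23.47
tool_pos: [0.6426, -0.2014, 0.1188]
eef_rot: [180.0, -0.1, -164.8]
wrist_force: [0.1, 0.5, -0.9]
opening: 0.0392
```

>>> play_rows([
  {"tx": 0,"ty": 0,"tz": -0.05,"ax": 0,"ay": 0,"az": 0},
  {"tx": 0,"ty": 0,"tz": -0.1,"ax": 0,"ay": 0,"az": 0},
  {"tx": 0,"ty": 0,"tz": -0.1,"ax": 0,"ay": 0,"az": 0},
])

```text
time_s: 23.72
tool_pos: [0.6429, -0.2015, 0.1152]
eef_rot: [180.0, -0.1, -164.8]
wrist_force: [-1.2, 1.1, -0.1]
opening: 0.0402
```

>>> play_rows([
  {"tx": 0,"ty": 0,"tz": -0.04,"ax": 0,"ay": 0,"az": 0},
  {"tx": 0,"ty": 0,"tz": -0.04,"ax": 0,"ay": 0,"az": 0},
  {"tx": 0,"ty": 0,"tz": -0.04,"ax": 0,"ay": 0,"az": 0},
])

```text
time_s: 23.97
tool_pos: [0.6437, -0.2018, 0.1149]
eef_rot: [-179.9, 0.0, -164.8]
wrist_force: [-0.9, 0.5, 5.3]
opening: 0.0395
```

>>> play_rows([
  {"tx": 0,"ty": 0,"tz": 0,"ax": 0,"ay": 0,"az": 0},
  {"tx": 0,"ty": 0,"tz": 0,"ax": 0,"ay": 0,"az": 0},
  {"tx": 0,"ty": 0,"tz": 0,"ax": 0,"ay": 0,"az": 0},
  {"tx": 0,"ty": 0,"tz": 0,"ax": 0,"ay": 0,"az": 0},
  {"tx": 0,"ty": 0,"tz": 0,"ax": 0,"ay": 0,"az": 0},
  {"tx": 0,"ty": 0,"tz": 0,"ax": 0,"ay": 0,"az": 0},
], gripper=80)

```text
time_s: 24.47
tool_pos: [0.6436, -0.2017, 0.1146]
eef_rot: [-179.9, -0.0, -164.8]
wrist_force: [0.0, -0.4, 0.2]
opening: 0.08
```

Run:
```python
from m import *
s=cam("scene")
crop(s,290,200,380,310,5,"pics/s23.png")
```

```text
(no output)
```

View pics/s23.png

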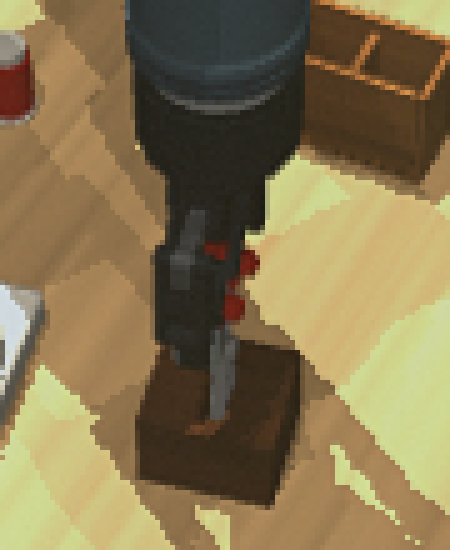

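Seated (it touched the floor at the same height as at pick-up) and released. I'll rise straight up.

>>> play_rows([
  {"tx": 0,"ty": 0,"tz": 0.3,"ax": 0,"ay": 0,"az": 0},
  {"tx": 0,"ty": 0,"tz": 0.7,"ax": 0,"ay": 0,"az": 0},
  {"tx": 0,"ty": 0,"tz": 1.2,"ax": 0,"ay": 0,"az": 0},
  {"tx": 0,"ty": 0,"tz": 1.8,"ax": 0,"ay": 0,"az": 0},
  {"tx": 0,"ty": 0,"tz": 2.4,"ax": 0,"ay": 0,"az": 0},
  {"tx": 0,"ty": 0,"tz": 3.0,"ax": 0,"ay": 0,"az": 0},
  {"tx": -0.6,"ty": 0.5,"tz": 3.2,"ax": 0,"ay": 0,"az": 0},
  {"tx": -1.2,"ty": 1.0,"tz": 3.2,"ax": 0,"ay": 0,"az": 0},
  {"tx": -1.8,"ty": 1.5,"tz": 3.2,"ax": 0,"ay": 0,"az": 0},
  {"tx": -2.4,"ty": 2.0,"tz": 3.2,"ax": 0,"ay": 0,"az": 0},
  {"tx": -3.0,"ty": 2.5,"tz": 3.2,"ax": 0,"ay": 0,"az": 0},
  {"tx": -3.0,"ty": 2.5,"tz": 3.2,"ax": 0,"ay": 0,"az": 0},
])

```text
time_s: 25.52
tool_pos: [0.5199, -0.0982, 0.243]
eef_rot: [179.9, -0.1, -164.7]
wrist_force: [0.4, 0.5, -0.5]
opening: 0.0798
```

Run:
```python
from m import *
s=cam("scene");t=cam("top")
a=cv2.cvtColor(s["image"],cv2.COLOR_RGB2BGR)[100:310,210:470]
cv2.imwrite("pics/s24.png",cv2.resize(a,None,fx=2.8,fy=2.8))
b=cv2.cvtColor(t["image"],cv2.COLOR_RGB2BGR)[110:250,210:430]
cv2.imwrite("pics/t24.png",cv2.resize(b,None,fx=3,fy=3))
```

```text
(no output)
```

View pics/s24.png

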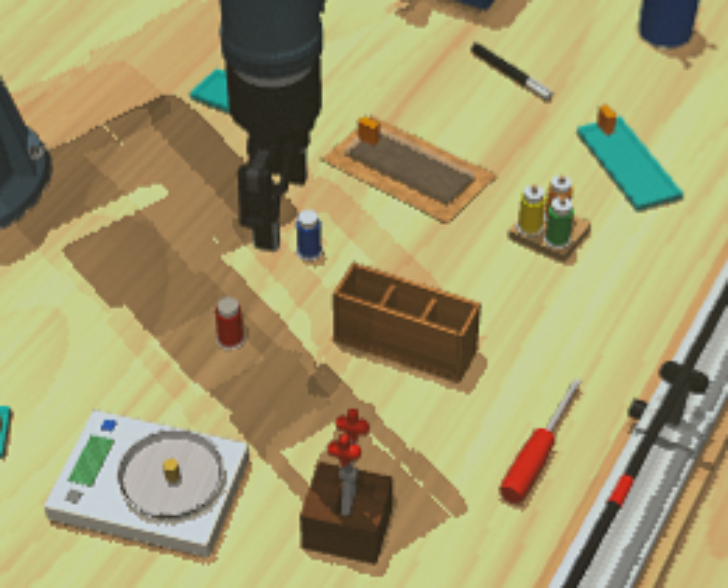

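View pics/t24.png

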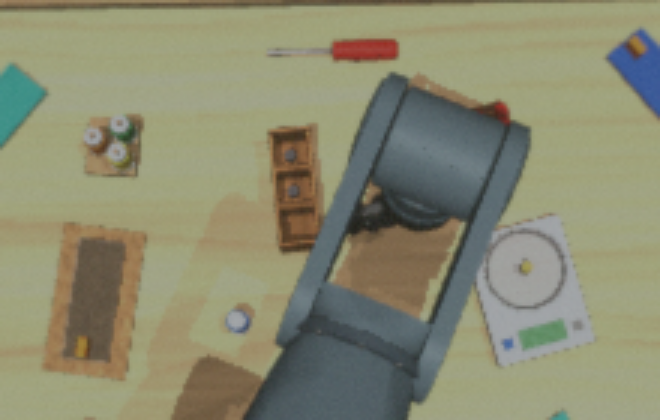

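Both views agree: brass is at mid-pan (scene 172,470), the lid is flat and centred on the mat (top 95,300), the tongs are upright in the stand, and the steel weights are still in the case. I'm handing in.

Run:
```python
from m import *
from rig import r
s=cam("scene")
for n,c in(("start",pickle.load(open("c0.pkl","rb"))[1]),("now",s)):
  for a,ce,bx,_ in blobs(c,(0,150,60),(9,255,255),(312,240,354,304)): print(n,a,ce,bx)
print(r.hand_in())
```

```text
start 149 [333.28187919 255.65100671] [326 246  15  20]
now 157 [334.10828025 255.7133758 ] [327 246  15  20]
the job is handed in; nothing more can be done
None
```

The job is done and handed in at about 26 s of the 61 s allowed; no verdict was reported.

I moved the clear lid to the cork mat and took the tongs from their stand. With them I lifted the brass weight out of the near pocket and set it on the scale's pan, then put the tongs back in their slot.

Last checks:
- **Lid:** flat, tab up, and centred on the mat in both views.
- **Brass weight:** upright near the middle of the pan. It was lowered until it touched, with about 5 N on the wrist, before I opened the tongs.
- **Tongs:** upright in the slot. Their red handles show within 1 pixel (about 2 to 3 mm) of where they started. They touched the slot floor at the same tool height as at pick-up.
- **Steel weights:** both still in the case.
- **Other things on the bench:** none looks moved in the last pictures, though I did not measure them.
- **Robot:** clear of everything.

Two readings disagreed:
- **Cameras:** the scene camera placed things about 3 mm off from the top camera, and about 6 mm off at the mat. I allowed for this where it mattered.
- **Grip on the brass:** the fingers read 31.3 mm instead of the expected 33.5 mm, but the weight stayed held throughout.

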